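# Put up the bike-light rail by the front door

### The arm

A 6-joint arm with a two-finger parallel gripper is mounted at the origin on the work surface. World frame = base frame: x ahead of the robot, y to its left, z up, the work surface at z = 0. Lengths are in m, angles in rad, forces in N, time in s.
With the tool pointing down it reaches from about 0.35 to 1 m from the base axis. Payload 7.1 kg.
Tool frame: the origin (TCP) lies between the finger pads; the fingertips stand 22 mm ahead of it and the grasp point (between the pads) lies 3 mm ahead of it; x points along the fingers, y is the direction in which the jaws open and shut, and the axes are right-handed (so a half turn about x gives the same grasp; the last joint's range is limited). The gripper opens to 85 mm and grips with 20 to 120 N. Pads are 22 mm wide; open, the fingers measure 114 mm over their backs; the gripper's body (76 mm by 85 mm) begins 54 mm behind the grasp point. The pads swing forward as they close: fully open they stand 13 mm farther back than shut.
Start: joints at [-1.3, 0.423, 1.63, -0, 1.089, -0.019], TCP at [0.179, -0.599, 0.253] pointing down, gripper open.
Joint ranges: [-3, 3], [-0.9, 2.11], [0.09, 2.58], [-1.31, 4.45], [0.11, 2.69], [-2.54, 2.54]. Speed limits (rad/s): [2.39, 2.39, 3.01, 3.14, 3.14, 3.14].

### API

Orientations are given as a rotation vector (axis times angle).
In Python, from rig import manip gives the robot as it stands. The module is installed in compiled form; this text tells all that it offers. Calls block until the motion is done:
- manip.move_to(position, orientation): joint-space move of the TCP to a pose.
- manip.servo_line(position, orientation=None, rate=0.15): straight line of the TCP; orientation=None keeps the orientation; rate is the mean speed in m/s.
- manip.set_joints(angles): joint-space move.
- manip.command_gripper(opening, f_grip=None): finger opening in m; f_grip is the grip in N (None keeps the last); returns when the fingers have stopped.
- manip.hold(seconds).
- manip.solve_ik(position, orientation): joint angles nearest the present ones, or None.
- manip.camera(name): name is "side" or "top" or "wrist"; returns a dict with "image" (480x640x3 uint8, red, green, blue), "fx", "fy", "cx", "cy" (pixels), "k1" (the pictures are not rectified: a ray, as slopes to the right and down, at radius r is drawn at 1 + k1 r^2 times it, then the intrinsics apply), "cam_to_world" (4x4, takes a point from camera to world coordinates); the wrist camera has in their place "mount" (4x4, takes a point from camera to tool coordinates, whose origin is the TCP and whose axes are the tool frame's). Camera axes: x right, y down, z forward; pixel columns grow to the right and rows downward; lengths in m; the calibration is good to about 2 mm. A picture is of the moment at which its call begins: read the wrist's pose just before it. There is no depth.
A pose or a line that the arm cannot do raises manip.IKError and nothing moves.
- manip.sign_off(): hands the job in, once; it reports no verdict.
Readings, each from a call of its own:
- manip.get_time(): time.
- manip.get_joint_positions(): joint angles.
- manip.get_joint_vel(): joint speeds.
- manip.get_tau(): joint torques, N m.
- manip.get_position(): TCP position.
- manip.get_ee_rot(): TCP orientation.
- manip.get_contact_force(): force on the tool from outside, world axes, zero at the start.
- manip.get_torque(): the same for the moment, N m.
- manip.get_width(): finger opening in m.
Only numpy, scipy, OpenCV 4.12 (cv2) and the standard library are available. Lean on these libraries where they do the work, as an engineer would, in place of code of your own. Each camera call takes 0.05 s, during which the arm holds its last target.

### The job

Put up the rail for the bike lights: lay the walnut rail along the oak ledge, clips up, with its two end holes lined up over the two empty holes in the ledge, then move the two thumbscrews over from the spare holes where they are parked, one through each end of the rail into the ledge, and screw both clockwise until they are tight and their heads sit down on the rail. Once the rail is screwed on, press every bike light standing on the flap foot-down into the middle of a spring clip of its own until it snaps fully home. Leave the glass bowl and the sunglasses case where they are.

Things in the scene. Friction and masses are not known exactly. Their poses are not given: they have to be found in the camera images.
- ledge: Fixed oak ledge beyond the birch flap (the work surface, z = 0): 150 deep, 1400 long, top 60 mm above the flap. Origin under its middle at flap height; x away from the robot, y along it to the left. On its middle line four upright brass-rimmed through holes, 13 mm across: two empty ones 160 mm either side of the middle, two spare ones 250 mm either side, where the thumbscrews are parked.
- mount (a point): Middle of the ledge's top, midway between the two empty holes; axes as the ledge. The middle of the rail's underside belongs here.
- hole_left (a point): Mouth of the left (+y) empty hole, at the ledge's top. Inside sits a threaded bush; its threads start about 22 mm below the mouth. Turning in: a screw set through rail and ledge takes up to 1 rad of play, then draws down 1.2 mm a radian until its head lies on the rail. It turns easily (0.04 N m) and stays where it is let go.
- hole_right (a point): Mouth of the right (-y) empty hole, with the same thread.
- spare_left (a point): Mouth of the left spare hole, at the ledge's top: plain, no thread.
- spare_right (a point): Mouth of the right spare hole: plain, no thread.
- rail: Loose walnut rail, 360 long (y), 50 wide (x), 18 mm thick, 0.3 kg, lying clips up on the flap. Origin: middle of its underside, z up. Upright 15 mm through holes 160 mm either side of its middle. On top three spring clips at -90, 0, +90 mm along y: pairs of 40 mm long steel leaves along x, 13 mm high, inside the rail's width, so it can be gripped across its width at its middle. Either end may be on the left.
- rail_hole_left (a point): Middle of the rail's hole at +160 mm along its y, at the rail's top.
- rail_hole_right (a point): Middle of the rail's hole at -160 mm along its y, at the rail's top.
- clip_1 (a point): Middle of the clip at -90 mm, on the rail's top: the middle of a light's foot belongs here; axes as the rail. The lips of its two leaves stand 35 mm apart (along y), 10 mm above the rail's top. Pressing a light straight down with about 6 to 12 N spreads them; the force drops when the foot's underside is about 6 mm above the rail's top, and the light is home when it rests on the rail's top.
- clip_2 (a point): The same for the middle clip (0 mm).
- clip_3 (a point): The same for the clip at +90 mm.
- screw_1: Steel thumbscrew, 70 g, upright in a spare hole at the start. Origin: on its axis under the head, z up. Head: flange 24 across, 4 high, then a flat thumb bar 36 long (x), 14 thick (y), up to 34 mm above the origin. Shank 10 across, tapering from 36 mm below the origin, tip at 52 mm. Set in the thread its head is 4 mm above the rail's top; up to 12 mm if its tip rides on the thread's start until let go or turned.
- screw_2: The other thumbscrew, the same.
- thread_left (a joint): How far a screw has been turned clockwise (seen from above) into the thread of the left empty hole: 0 not yet turned, 3.6 rad the stop (tight).
- thread_right (a joint): The same for the right empty hole.
- bowl: Glass catch-all bowl, 110 across, 50 mm high, on the left part of the ledge; origin under its middle. Not to be moved.
- case: Navy sunglasses case, 62 x 155 x 46 mm, on the right part of the ledge; origin under its middle. Not to be moved.
- light_1: Bike light (two or three are there), 90 long (x), 44 wide (y), 46 mm high, 0.13 kg, standing on its foot on the flap. Origin: middle of the foot's underside, z up. Grey housing from 18 mm up, red lens at -x; below it a neck 24 wide and a round-edged foot 60 x 40 x 8 high. The foot goes between the two leaves of a clip, the light lying across the rail (its x along the rail's x, either way round).
- light_2: Bike light (two or three are there), 90 long (x), 44 wide (y), 46 mm high, 0.13 kg, standing on its foot on the flap. Origin: middle of the foot's underside, z up. Grey housing from 18 mm up, red lens at -x; below it a neck 24 wide and a round-edged foot 60 x 40 x 8 high. The foot goes between the two leaves of a clip, the light lying across the rail (its x along the rail's x, either way round).
- light_3: Bike light (two or three are there), 90 long (x), 44 wide (y), 46 mm high, 0.13 kg, standing on its foot on the flap. Origin: middle of the foot's underside, z up. Grey housing from 18 mm up, red lens at -x; below it a neck 24 wide and a round-edged foot 60 x 40 x 8 high. The foot goes between the two leaves of a clip, the light lying across the rail (its x along the rail's x, either way round).
Mind the look-alikes: they are no part of the job. What is shaped like the screw_1 but blue or yellow is not meant. What is shaped like the light_1 but green is not meant.

How it is judged:
By the outcome, as a careful person would: the job done as asked, in the order asked, and still so for the second after the job is handed in, with the robot touching nothing.
Of light_1, light_2, light_3 only 2 to 3 are there at a start; the rules pass over those that are not, and their reading is None.
At some moment in a run one of light_1, light_2, light_3, rail may be knocked a few centimetres aside while the robot is not near it.
It also fails if it takes over 210 s, if anything falls off the work surface, if the arm or the gripper's body presses on something with over 40 N, if the wrist force passes 120 N, or if a joint passes its speed limit or range.

## Working session

There is one attempt and no reset: what is moved stays moved. The work goes in short steps, each a Python script; the robot and the scene stay as the last script left them, time stands still between calls to the robot, and variables do not carry over. Pictures are saved under pics/ and viewed, and the job is handed in when it is done.

```bash
mkdir -p pics; ls; python3 - <<'E'
from rig import manip
import cv2,numpy as np
print(manip.get_time(),manip.get_position(),manip.get_ee_rot())
for n in ["side","top","wrist"]:
    c=manip.camera(n); cv2.imwrite(f"pics/{n}0.png",c["image"][:,:,::-1])
    print(n,c["fx"],c["fy"],c["cx"],c["cy"],c["k1"]); print(np.round(c.get("cam_to_world",c.get("mount")),4))
E
```

```text
pics
0.0 [ 0.17850104 -0.59841969  0.25252726] [ 2.06635123  0.3031455  -2.06668725]
side 467.055048725722 467.055048725722 321.36051620705865 236.9526142255804 -0.08281649085524682
[[-0.9973 -0.0456  0.0567  0.4127]
 [-0.0728  0.6064 -0.7918  0.9129]
 [ 0.0017 -0.7938 -0.6081  0.7881]
 [ 0.      0.      0.      1.    ]]
top 561.7867460092078 561.7867460092078 320.10059410534006 234.5462292967057 -0.12161951021607455
[[-0.0165 -0.9985  0.0527  0.3865]
 [-0.9998  0.0159 -0.0129 -0.0017]
 [ 0.0121 -0.0529 -0.9985  1.5317]
 [ 0.      0.      0.      1.    ]]
wrist 341.97468834478633 341.97468834478633 317.3938672998727 238.4339516032503 -0.03018570606845231
[[-5.000e-04 -2.626e-01  9.649e-01 -1.212e-01]
 [ 1.000e+00 -1.000e-04  5.000e-04  1.100e-03]
 [-0.000e+00  9.649e-01  2.626e-01 -6.750e-02]
 [ 0.000e+00  0.000e+00  0.000e+00  1.000e+00]]
```

View pics/top0.png

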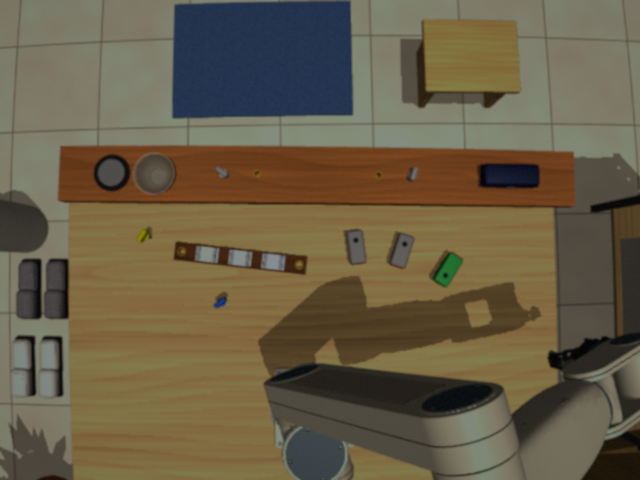

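View pics/side0.png

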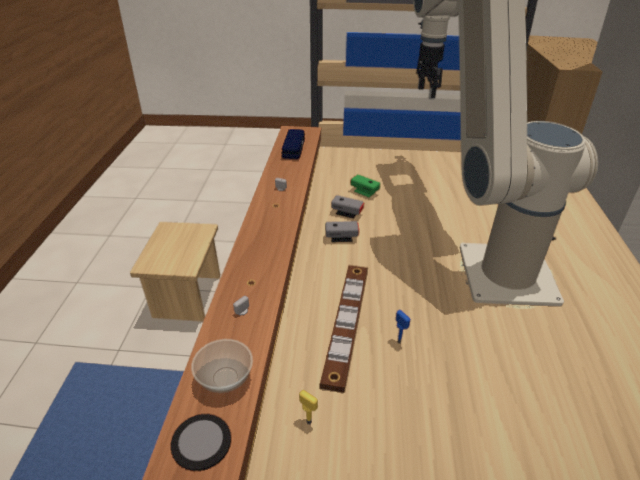

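View pics/wrist0.png

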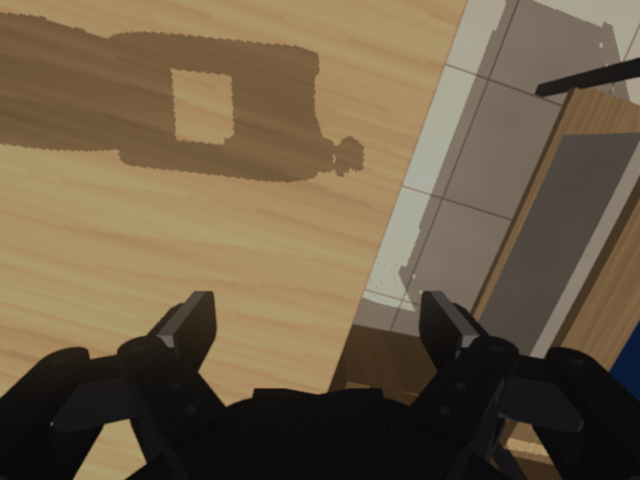

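```bash
cat > h.py <<'E'
from rig import manip
import cv2,numpy as np
from scipy.spatial.transform import Rotation as R
def K(c): return np.array([[c["fx"],0,c["cx"]],[0,c["fy"],c["cy"]],[0,0,1]])
def snap(n,save=None):
    p=np.array(manip.get_position()); r=np.array(manip.get_ee_rot())
    c=manip.camera(n)
    if n=="wrist":
        T=np.eye(4);T[:3,:3]=R.from_rotvec(r).as_matrix();T[:3,3]=p
        c["cam_to_world"]=T@np.array(c["mount"])
    if save: cv2.imwrite(f"pics/{save}.png",c["image"][:,:,::-1])
    return c
def ray(c,uv):
    q=cv2.undistortPoints(np.array(uv,float).reshape(-1,1,2),K(c),np.array([c["k1"],0,0,0,0.])).reshape(-1,2)
    T=np.array(c["cam_to_world"]); d=np.c_[q,np.ones(len(q))]@T[:3,:3].T
    return T[:3,3],d
def plane(c,uv,z):
    o,d=ray(c,uv); return o+d*((z-o[2])/d[:,2])[:,None]
def proj(c,P):
    T=np.linalg.inv(np.array(c["cam_to_world"])); rv=cv2.Rodrigues(T[:3,:3])[0]
    return cv2.projectPoints(np.array(P,float).reshape(-1,1,3),rv,T[:3,3],K(c),np.array([c["k1"],0,0,0,0.]))[0].reshape(-1,2)
def down(yaw):
    """tool x down, tool y (jaw direction) at angle yaw from world x"""
    x=np.array([0,0,-1.]);y=np.array([np.cos(yaw),np.sin(yaw),0]);return R.from_matrix(np.c_[x,y,np.cross(x,y)]).as_rotvec()
def tcp_off(z): return z
def comps(mask,amin=15):
    n,l,s,ce=cv2.connectedComponentsWithStats(mask.astype(np.uint8)); 
    return [(ce[i],s[i],l==i) for i in range(1,n) if s[i][4]>=amin]
E
cat > top.py <<'E'
from h import *
def save_crop(c,name,x0,y0,x1,y1,k):
    cv2.imwrite(f"pics/{name}.png",cv2.resize(c["image"][y0:y1,x0:x1,::-1],None,fx=k,fy=k,interpolation=cv2.INTER_CUBIC))
E
python3 - <<'E'
from top import *
c=snap("top"); np.save("top0.npy",c["image"]);
save_crop(c,"crop_a",130,140,330,310,4)
save_crop(c,"crop_b",330,140,530,290,4)
for uv,z in [((221,172),.09),((412,173),.09),((257,173),.06),((378,174),.06),((181,251),.018),((300,264),.018),((356,246),.046),((402,250),.046),((60,146),.06),((574,207),.06)]: print(uv,plane(c,uv,z).round(4))
# corner base orientation
r=R.from_rotvec(manip.get_ee_rot()).as_matrix(); print(r.round(3)); print(manip.get_width())
E
```

```text
(221, 172) [[0.6292 0.2339 0.09  ]]
(412, 173) [[ 0.6192 -0.2622  0.09  ]]
(257, 173) [[0.6298 0.1433 0.06  ]]
(378, 174) [[ 0.6224 -0.1768  0.06  ]]
(181, 251) [[0.4278 0.3559 0.018 ]]
(300, 264) [[0.3879 0.0341 0.018 ]]
(356, 246) [[ 0.4331 -0.1156  0.046 ]]
(402, 250) [[ 0.4204 -0.2378  0.046 ]]
(60, 146) [[0.7162 0.6814 0.06  ]]
(574, 207) [[ 0.5282 -0.712   0.06  ]]
[[-0.     0.286 -0.958]
 [ 0.001 -0.958 -0.286]
 [-1.    -0.001 -0.   ]]
0.08517022623456602
```

View pics/crop_a.png

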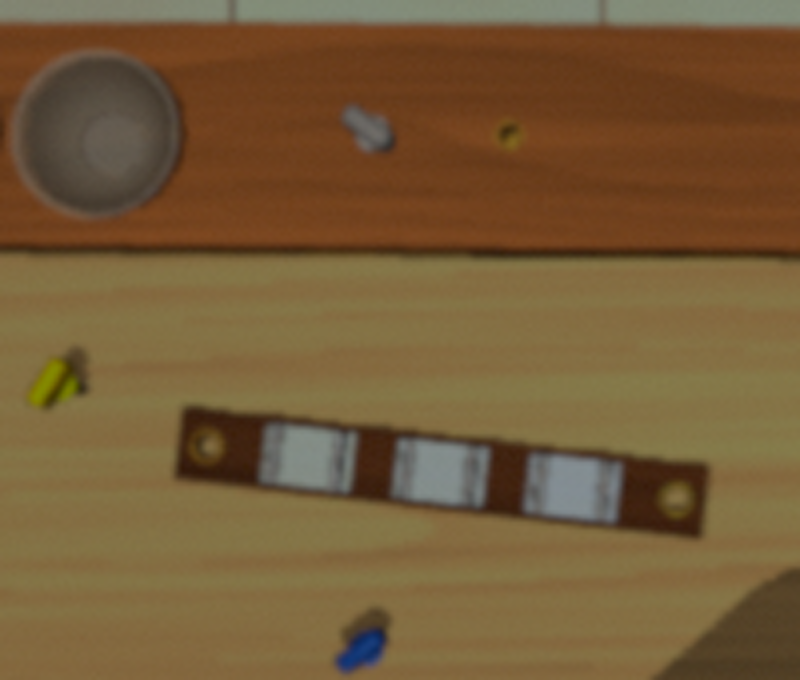

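View pics/crop_b.png

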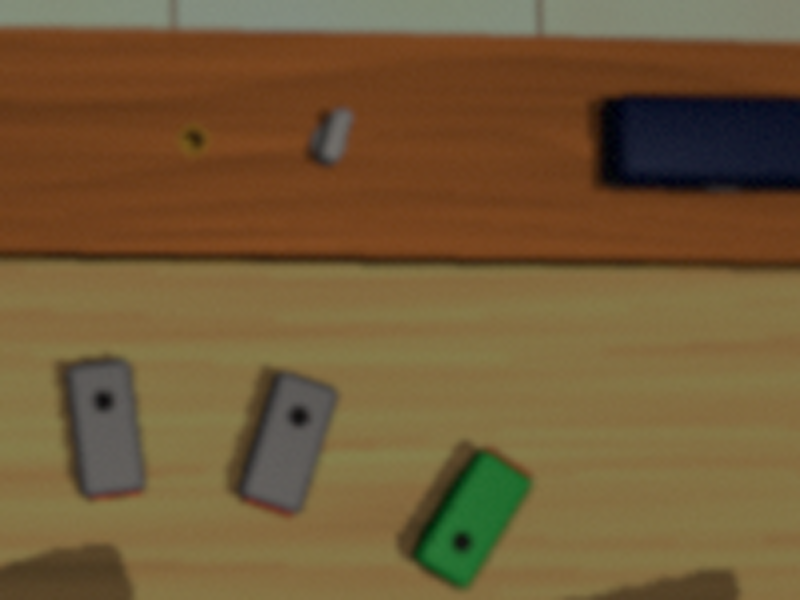

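```bash
python3 - <<'E'
from top import *
for yaw in (-np.pi/2,np.pi/2,0,np.pi):
    print(yaw,manip.solve_ik([.5,.0,.35],down(yaw)))
manip.move_to([.5,.0,.35],down(-np.pi/2)); print(manip.get_time(),manip.get_joint_positions())
c=snap("wrist","w1"); np.savez("w1.npz",**c)
c=snap("top"); save_crop(c,"top1",130,130,530,330,2);np.savez("t1.npz",**c)
E
```

```text
-1.5707963267948966 [-2.38022475e-02  1.29060310e-01  1.79814561e+00 -4.44089210e-16
  1.21438674e+00  1.54699408e+00]
1.5707963267948966 [-2.38022475e-02  1.29060310e-01  1.79814561e+00 -4.44089210e-16
  1.21438674e+00 -1.59459857e+00]
0 [-2.38022475e-02  1.29060310e-01  1.79814561e+00 -4.44089210e-16
  1.21438674e+00 -2.38022475e-02]
3.141592653589793 None
2.6417 [-2.48486742e-02  1.29314770e-01  1.79809589e+00 -1.90162351e-04
  1.21432146e+00  1.54673881e+00]
```

View pics/w1.png

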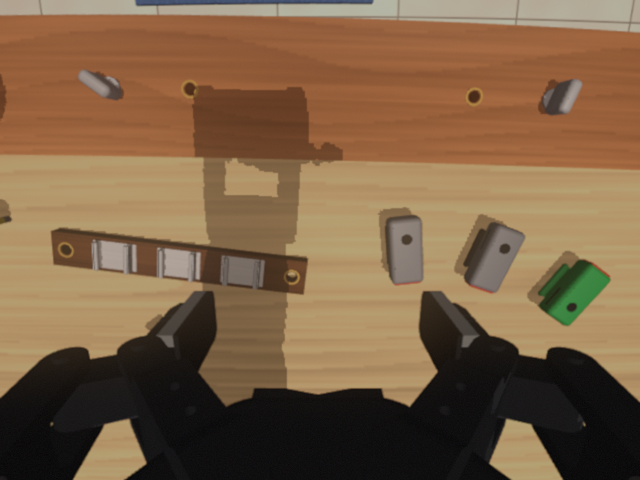

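View pics/top1.png

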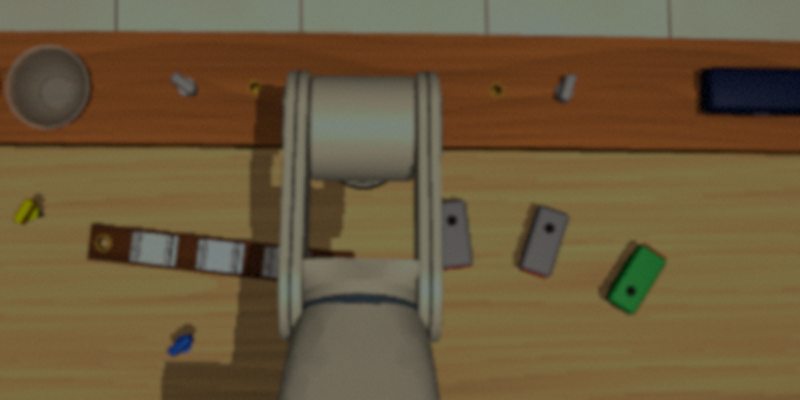

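```bash
python3 - <<'E'
from top import *
c=dict(np.load("w1.npz")); im=c["image"]; hsv=cv2.cvtColor(im,cv2.COLOR_RGB2HSV)
def rim(u,v,w=13):
    x0,y0=u-w,v-w; p=im[y0:y0+2*w,x0:x0+2*w].astype(int)
    m=(p[...,0]-p[...,2]>40)&(p[...,1]-p[...,2]>.62*(p[...,0]-p[...,2]))&(hsv[y0:y0+2*w,x0:x0+2*w,1]>110)
    cs=max(cv2.findContours(m.astype(np.uint8),cv2.RETR_EXTERNAL,cv2.CHAIN_APPROX_NONE)[0],key=len)
    e=cv2.fitEllipse(cs); return np.array(e[0])+[x0,y0],e[1]
P={}
for n,u,v,z in [("HL",190,89,.06),("HR",474,97,.06),("RL",66,250,.018),("RR",292,277,.018)]:
    q,s=rim(u,v); P[n]=plane(c,q,z)[0]; print(n,q.round(1),np.round(s,1),P[n].round(4))
for a,b in(("HL","HR"),("RL","RR")):
    d=P[a]-P[b]; print("dist",np.linalg.norm(d),"mid",(P[a]+P[b])/2,"yaw",np.arctan2(-d[0],d[1]))
# enlarge
cv2.imwrite("pics/w1_s.png",cv2.resize(np.hstack([im[60:260,40:260],im[60:260,420:640]])[:,:,::-1],None,fx=1.8,fy=1.8,interpolation=cv2.INTER_CUBIC))
t=dict(np.load("t1.npz"))
for n,p in P.items(): print(n,"proj in top",proj(t,p).round(1))
E
```

```text
Traceback (most recent call last):
ValueError: max() iterable argument is empty
```

```bash
python3 - <<'E'
from top import *
c=dict(np.load("w1.npz")); im=c["image"]
print(im[89,176:206].tolist()); print(im[250,54:80].tolist())
cv2.imwrite("pics/w1_s.png",cv2.resize(np.hstack([im[60:300,40:260],im[60:300,420:640]])[:,:,::-1],None,fx=1.8,fy=1.8,interpolation=cv2.INTER_CUBIC))
E
```

```text
[[159, 101, 62], [159, 101, 62], [159, 101, 62], [160, 102, 64], [162, 106, 64], [169, 121, 65], [168, 125, 65], [145, 103, 54], [113, 72, 41], [89, 53, 33], [80, 48, 29], [79, 47, 28], [80, 48, 28], [80, 48, 28], [79, 47, 29], [79, 47, 28], [77, 46, 27], [78, 47, 28], [104, 70, 37], [133, 95, 48], [124, 87, 46], [119, 84, 43], [116, 79, 43], [112, 70, 41], [109, 66, 40], [109, 67, 40], [110, 67, 42], [110, 67, 41], [110, 67, 40], [110, 68, 41]]
[[102, 68, 44], [103, 69, 45], [104, 70, 45], [118, 82, 49], [143, 104, 58], [150, 112, 61], [125, 91, 51], [93, 67, 43], [73, 54, 35], [69, 52, 34], [69, 53, 35], [70, 53, 34], [70, 53, 35], [70, 53, 35], [69, 53, 34], [68, 51, 35], [73, 55, 35], [113, 84, 47], [155, 118, 63], [141, 105, 58], [113, 78, 48], [106, 70, 47], [106, 70, 46], [107, 71, 48], [105, 70, 45], [107, 71, 46]]
```

View pics/w1_s.png

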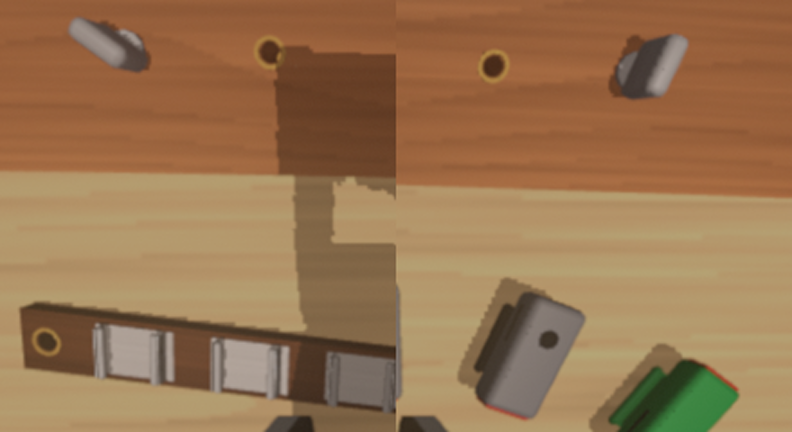

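```bash
cat >> h.py <<'E'
def rim(im,u,v,w=13):
    u=int(round(u));v=int(round(v));x0,y0=max(u-w,0),max(v-w,0); p=cv2.GaussianBlur(im,(0,0),.6)[y0:v+w,x0:u+w].astype(float)
    a=p[...,0]-p[...,2]; m=(a>25)&((p[...,1]-p[...,2])>.485*a)
    cs=[k for k in cv2.findContours(m.astype(np.uint8),cv2.RETR_EXTERNAL,cv2.CHAIN_APPROX_NONE)[0]]
    k=max(cs,key=len)
    k=cv2.convexHull(np.vstack([k for k in cs if len(k)>5]))
    e=cv2.fitEllipse(k); return np.array(e[0])+[x0,y0],e[1]
E
python3 - <<'E'
from top import *
c=dict(np.load("w1.npz")); im=c["image"]
P={}
for n,u,v,z in [("HL",190,89,.06),("HR",474,97,.06),("RL",66,250,.018),("RR",292,277,.018)]:
    q,s=rim(im,u,v); P[n]=plane(c,q,z)[0]; print(n,q.round(1),np.round(s,1),P[n].round(4))
for a,b in(("HL","HR"),("RL","RR")):
    d=P[a]-P[b]; print("dist",np.linalg.norm(d),"mid",(P[a]+P[b])/2,"yaw",np.arctan2(-d[0],d[1]))
t=dict(np.load("t1.npz"))
for n,p in P.items(): print(n,"proj in top",proj(t,p).round(1))
for n,u,v in [("HL",257.5,173.5),("HR",378,174),("RL",181.5,251.2)]:
    try:q,s=rim(t["image"],u,v,8); print(n,q,s,plane(t,q,.06 if n[0]=="H" else .018))
    except Exception as e: print(n,e)
E
```

```text
HL [189.4  88.7] [17.2 19.1] [0.6304 0.1422 0.06  ]
HR [473.8  96.3] [17.3 19.4] [ 0.6225 -0.1786  0.06  ]
RL [ 62.6 252.9] [18.6 26. ] [0.4237 0.3586 0.018 ]
RR [294.  279.6] [16.7 26.1] [0.3841 0.0317 0.018 ]
dist 0.3208799287507115 mid [ 0.62647465 -0.01821709  0.06      ] yaw -0.024469818213355306
dist 0.3292927453509577 mid [0.40390001 0.19519558 0.018     ] yaw -0.12064432197538465
HL proj in top [[257.4 172.8]]
HR proj in top [[378.7 173.9]]
RL proj in top [[180.  252.5]]
RR proj in top [[300.9 265.4]]
HL [256.76749039 173.27001381] (7.9638752937316895, 8.785345077514648) [[0.62905771 0.14393109 0.06      ]]
HR [377.98367596 174.78132153] (8.539872169494629, 8.679137229919434) [[ 0.62029787 -0.17672085  0.06      ]]
RL [178.95212984 248.94777679] (15.425821304321289, 23.37839126586914) [[0.43347469 0.36151473 0.018     ]]
```

```bash
python3 - <<'E'
from top import *
c=dict(np.load("w1.npz")); im=c["image"]
P={}
for n,u,v,z in [("RL",65.5,250),("RR",292,277)] and [("RL",65.5,250,.018),("RR",292,277,.018)]:
    q,s=rim(im,u,v,11); P[n]=plane(c,q,z)[0]; print(n,q.round(1),np.round(s,1),P[n].round(4))
d=P["RL"]-P["RR"]; print("dist",np.linalg.norm(d),"mid",(P["RL"]+P["RR"])/2,"yaw",np.arctan2(-d[0],d[1]))
E
```

```text
RL [ 65.4 249.4] [15.3 18. ] [0.4289 0.3536 0.018 ]
RR [291.3 276.6] [15.9 17.4] [0.3885 0.0355 0.018 ]
dist 0.32061006207258336 mid [0.40871228 0.19454639 0.018     ] yaw -0.12621521965066645
```

```bash
python3 - <<'E'
from top import *
p=np.array([.4087,.1945]); o=down(-.126)
manip.command_gripper(.075,60)
manip.move_to([*p,.13],o)
c=snap("wrist","w2")
manip.servo_line([*p,.04],o,.15)
manip.servo_line([*p,.022],o,.05)
print(manip.get_position(),manip.get_contact_force())
manip.command_gripper(.03,60)
print(manip.get_width(),manip.get_contact_force(),manip.get_time())
manip.servo_line([*p,.13],o,.15)
print(manip.get_width(),manip.get_contact_force(),manip.get_time())
c=snap("side","s2");c=snap("wrist","w3")
E
```

```text
[0.40845904 0.19441259 0.02173163] [-0.02326241 -0.28341326 -0.0312168 ]
0.048536808077422014 [-1.75714842  0.03741071  6.04845574] 5.8667
0.04819154360264094 [ 0.15267172 -0.22370297 -4.45367465] 6.7333
```

View pics/s2.png

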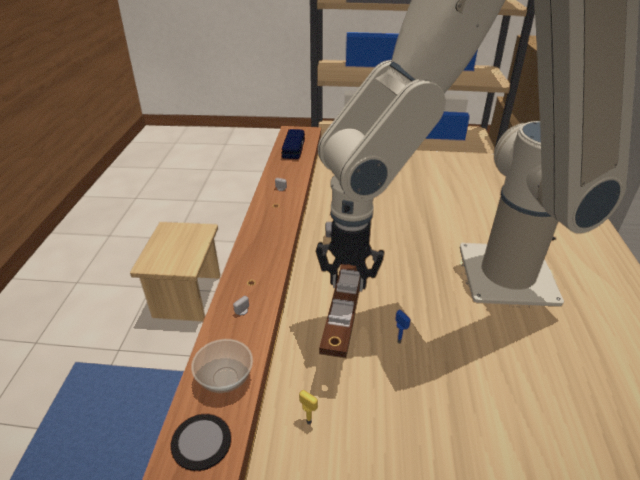

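View pics/w3.png

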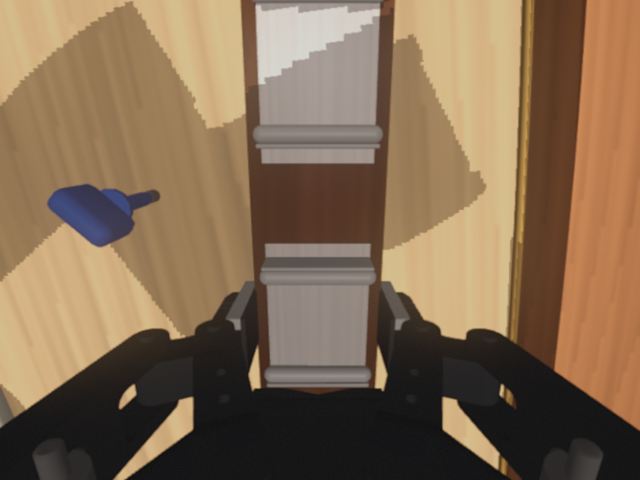

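```bash
python3 - <<'E'
from top import *
c=manip.camera("wrist"); c["cam_to_world"]=np.array(c["mount"])
o,d=ray(c,[[319,273],[318,374],[318,134]])
for x in (-.004,-.007,-.009): print((o+d*((x-o[0])/d[:,0])[:,None]).round(4)[:,1:].tolist())
E
```

```text
[[0.002, -0.0208], [0.0017, 0.0224], [0.0016, -0.0695]]
[[0.002, -0.022], [0.0016, 0.0201], [0.0016, -0.0694]]
[[0.002, -0.0228], [0.0016, 0.0186], [0.0016, -0.0694]]
```

```bash
python3 - <<'E'
from top import *
p=np.array([.6258,-.0182]); o=down(-.0245)
manip.servo_line([.4085,.1945,.18],down(-.126),.3)
manip.move_to([*p,.14],o)
print(manip.get_position(),manip.get_contact_force(),manip.get_time())
manip.servo_line([*p,.09],o,.15)
z=.09
while z>.078:
    z-=.002; manip.servo_line([*p,z],o,.04); f=manip.get_contact_force()
    print(round(z,3),manip.get_position().round(4),f.round(1))
    if f[2]>6 : break
manip.command_gripper(.07); print(manip.get_contact_force(),manip.get_time())
manip.servo_line([*p,.16],o,.2)
manip.move_to([.5,.0,.35],down(-np.pi/2)); print(manip.get_time())
c=snap("wrist","w4"); np.savez("w4.npz",**c)
E
```

```text
[ 0.62465234 -0.01722561  0.13925455] [ 0.1481638   0.57449435 -5.08628028] 8.375
0.088 [ 0.6264 -0.0181  0.0889] [-0.6  0.2 -4.8]
0.086 [ 0.6258 -0.0183  0.0861] [-0.3  0.5 -4.7]
0.084 [ 0.6256 -0.0182  0.0838] [-0.6 -0.4 -4.7]
0.082 [ 0.6261 -0.0182  0.0825] [-1.  -0.6  0.5]
0.08 [ 0.6261 -0.0182  0.0824] [-6.8  0.9 20. ]
[ 0.44465846  0.0034574  -0.21177307] 10.45
12.4
```

View pics/w4.png

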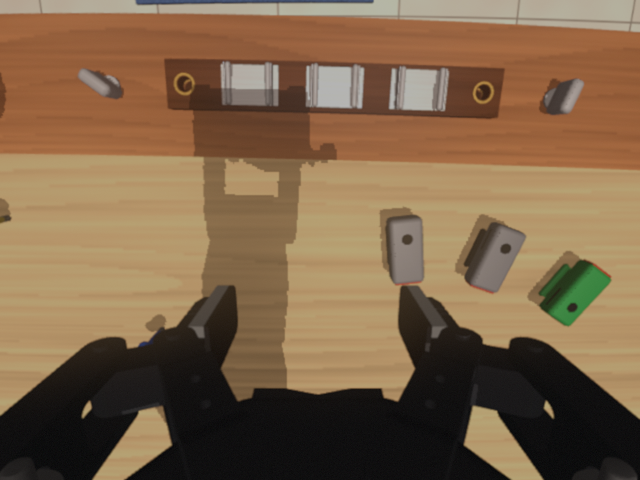

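Rail lies on the ledge, with holes at (184,84) and (483,92). I'll compare them to the ledge holes.

```bash
python3 - <<'E'
from top import *
c=dict(np.load("w4.npz")); im=c["image"]; P={}
for n,u,v,z in [("RL",184,84,.078),("RR",483,92,.078)]:
    q,s=rim(im,u,v,14); P[n]=plane(c,q,z)[0]; print(n,q.round(1),np.round(s,1),P[n].round(4))
d=P["RL"]-P["RR"]; print("dist",np.linalg.norm(d),"mid",(P["RL"]+P["RR"])/2,"yaw",np.arctan2(-d[0],d[1]))
x=[im[60:110,160:210],im[68:118,458:508]]
# screws crops too
x+=[im[60:110,75:125],im[72:122,540:590]]
cv2.imwrite("pics/w4c.png",cv2.resize(np.vstack([np.hstack(x[:2]),np.hstack(x[2:])])[:,:,::-1],None,fx=6,fy=6,interpolation=cv2.INTER_CUBIC))
E
```

```text
RL [183.8  83.4] [21.  23.5] [0.6321 0.1419 0.078 ]
RR [482.9  92. ] [20.9 23.4] [ 0.6242 -0.179   0.078 ]
dist 0.32094714166509386 mid [ 0.62816247 -0.01854435  0.078     ] yaw -0.02461085458677096
```

View pics/w4c.png

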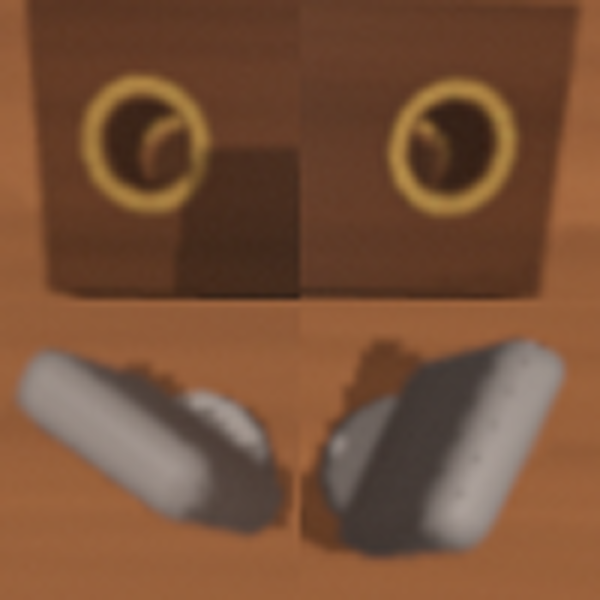

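```bash
python3 - <<'E'
from top import *
c=dict(np.load("w4.npz"))
for n,a,b in (("L",(81.7,73.3),(105.8,93.3)),("R",(577.5,81.2),(565.8,110.3))):
    q=plane(c,[a,b],.094); d=q[1]-q[0]; print(n,q.mean(0).round(4),np.linalg.norm(d[:2]),"bar angle",np.arctan2(d[1],d[0]))
p=np.array([.626,-.0182]); o=down(-.0245)
manip.move_to([*p,.14],o)
manip.servo_line([*p,.0835],o,.12)
manip.command_gripper(.03,40); print(manip.get_width(),manip.get_contact_force())
manip.servo_line([p[0]-.0016,p[1]+.0002,.0845],o,.03)
manip.servo_line([p[0]-.0016,p[1]+.0002,.0825],o,.03)
print(manip.get_position(),manip.get_contact_force())
manip.command_gripper(.07,40)
manip.servo_line([p[0]-.0016,p[1],.16],o,.2)
print(manip.get_time())
E
```

```text
L [0.6308 0.23   0.094 ] 0.029935372908301703 bar angle -2.288820017997208
R [ 0.6197 -0.2665  0.094 ] 0.02977189818375469 bar angle 2.8865023985567815
0.0491789535413568 [-1.29519636  0.21903779  6.49110898]
[ 0.62418266 -0.01797213  0.08473809] [-9.76187829  1.04544077 21.27639498]
16.1667
```

```bash
python3 - <<'E'
from top import *
manip.command_gripper(.05,40)
p=[.6306,.2334]; manip.move_to([*p,.19],down(2.42))
c=snap("wrist","w5"); np.savez("w5.npz",**c)
print(manip.get_time(),manip.get_joint_positions().round(2),proj(c,[[*p,.094],[*p,.06]]).round(1))
E
```

```text
18.3417 [ 0.34  0.56  1.56 -0.    1.02 -2.08] [[320.3 249.1]
 [320.  235.9]]
```

View pics/w5.png

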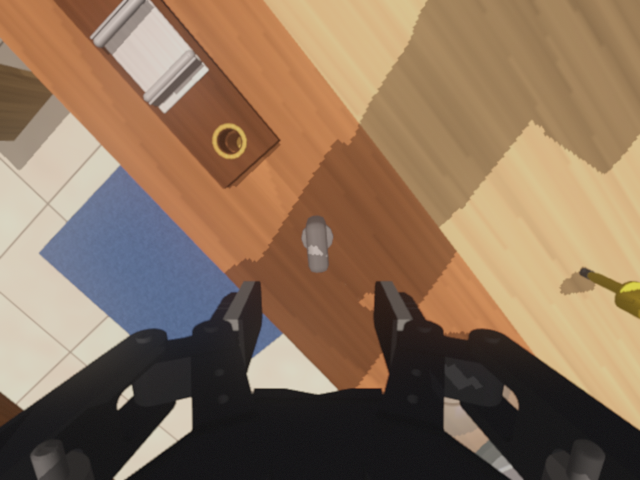

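```bash
python3 - <<'E'
from top import *
p=np.array([.6306,.2334]); o=down(2.42)
manip.servo_line([*p,.10],o,.15)
manip.servo_line([*p,.089],o,.05); print(manip.get_position(),manip.get_contact_force())
manip.command_gripper(.0,40); print(manip.get_width(),manip.get_contact_force())
manip.servo_line([*p,.19],o,.12); print(manip.get_position(),manip.get_width(),manip.get_time())
c=snap("wrist","w6"); np.savez("w6.npz",**c)
E
```

```text
[0.63045099 0.2333744  0.08892871] [ 0.59297543 -0.04825513  0.3480402 ]
0.01351340142603162 [-0.18159518 -0.73699991  1.90714387]
[0.62999418 0.23319602 0.18910791] 0.013450291600220534 20.8583
```

View pics/w6.png

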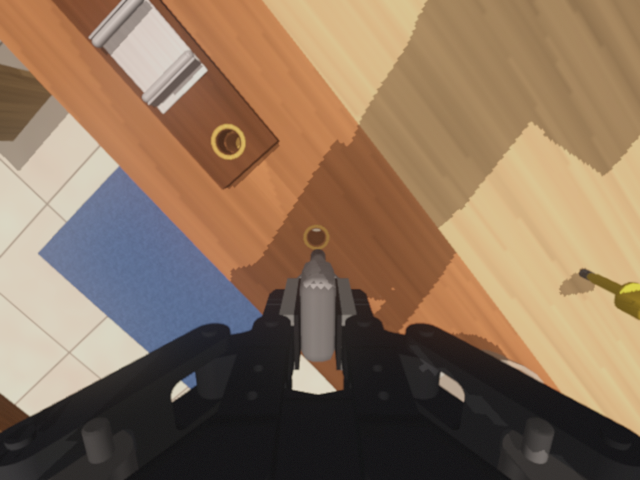

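```bash
python3 - <<'E'
from top import *
c6=dict(np.load("w6.npz")); q6,s=rim(c6["image"],316,238,14); T6=manip.get_position(); 
off=plane(c6,q6,.06)[0][:2]-T6[:2]; print(q6,s,"hole-TCP",off.round(4))
o=down(2.42); t=T6+[-.0022,-.09,0]
manip.servo_line(t,o,.2)
T=manip.get_position(); c=snap("wrist","w7"); np.savez("w7.npz",**c)
exp=[*(T[:2]+off),.078]; print("TCP",T.round(4),"exp pix",proj(c,[exp]).round(1), manip.get_time())
x=c["image"][170:310,240:400]; cv2.imwrite("pics/w7c.png",cv2.resize(x[:,:,::-1],None,fx=4,fy=4,interpolation=cv2.INTER_CUBIC))
E
```

```text
[315.95060825 236.87661266] (24.958526611328125, 26.187376022338867) hole-TCP [ 0.0025 -0.0012]
TCP [0.6279 0.1433 0.1887] exp pix [[315.9 243.4]] 21.5583
```

View pics/w7c.png

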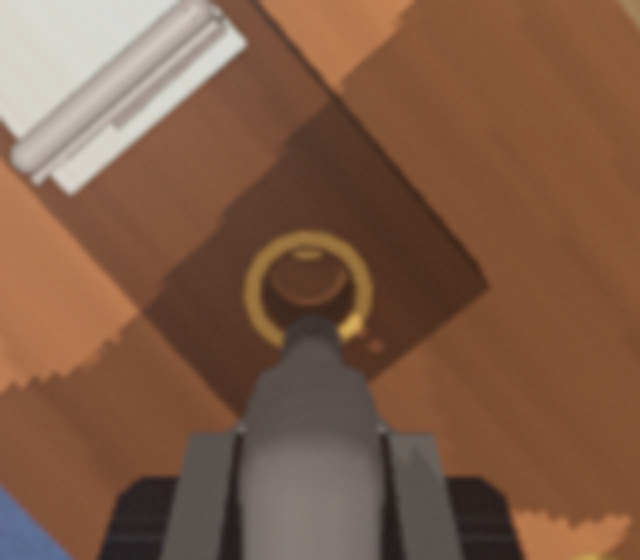

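```bash
python3 - <<'E'
from top import *
o=down(2.42); p=np.array([.6283,.1433])+np.array([-.0003,.0005])
manip.servo_line([*p,.15],o,.12)
z=.15
while z>.113:
    z-=.003; manip.servo_line([*p,z],o,.05); f=manip.get_contact_force(); P=manip.get_position()
    print(round(z,3),P.round(4),f.round(1))
    if f[2]>8 or np.hypot(*f[:2])>10: break
c=snap("wrist","w8");c=snap("side"); save_crop(c,"s8",180,150,380,330,4); print(manip.get_time())
E
```

```text
0.147 [0.6283 0.1439 0.1475] [ 0.1  0.9 -0.7]
0.144 [0.6279 0.1437 0.144 ] [-0.1  0.1 -0.9]
0.141 [0.6278 0.1437 0.1407] [ 0.4  0.2 -0.8]
0.138 [0.6278 0.1438 0.1377] [-0.1 -0.6  0.6]
0.135 [0.6278 0.1438 0.1347] [-0.2  0.7 -1.4]
0.132 [0.6278 0.1438 0.1317] [-0.4  1.  -0.1]
0.129 [0.6278 0.1438 0.1288] [ 0.7  0.1 -0.7]
0.126 [0.6278 0.1438 0.1257] [-0.1 -0.2 -0.4]
0.123 [0.6278 0.1438 0.1228] [ 1.   0.4 -0.3]
0.12 [0.6278 0.1437 0.1198] [-0.2 -0.2 -0.7]
0.117 [0.6283 0.1436 0.1169] [ 1.4 -1.3 -0.7]
0.114 [0.6283 0.1436 0.1139] [ 2.4 -2.4 -0.9]
0.111 [0.6285 0.1438 0.1112] [ 3.6 -2.3 -0.9]
25.3833
```

View pics/w8.png

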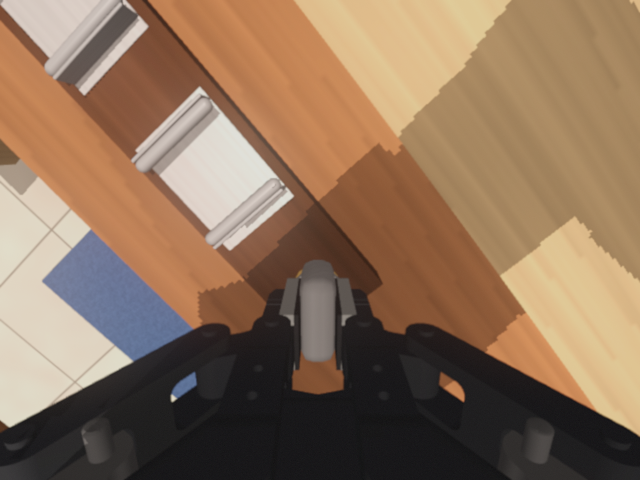

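View pics/s8.png

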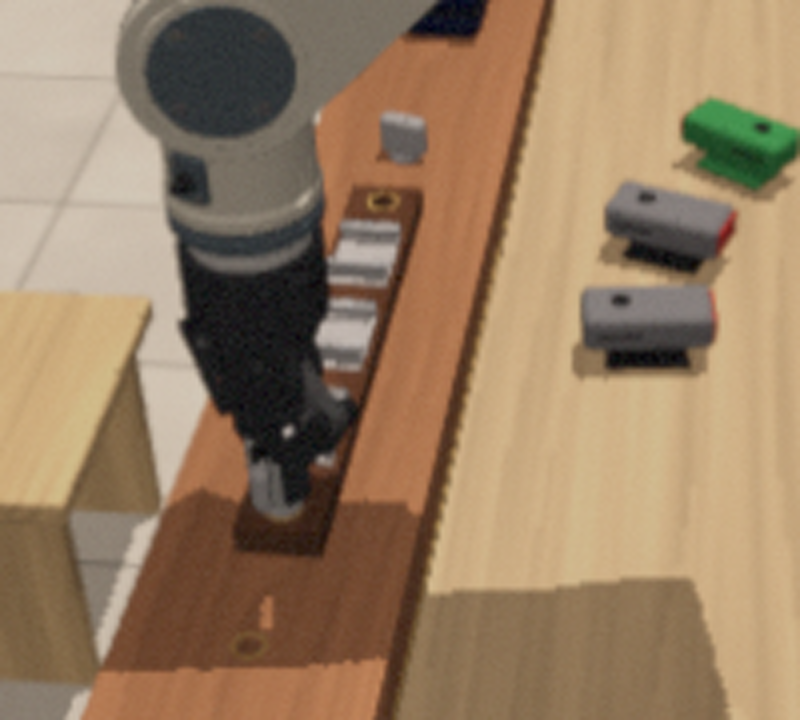

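```bash
cat > turn.py <<'E'
from h import *
def turn(p,yaw0,z0,total=4.0,dy=.25):
    yaw=yaw0; z=z0; a=0
    b=manip.get_contact_force()[2]; tb=manip.get_torque()[2]
    while a<total:
        a+=dy; 
        if a>.9: z-=.0012*dy*.9
        q=manip.solve_ik([*p,z],down(yaw0-a))
        if q is None: print("no ik at",a); break
        manip.set_joints(q)
        f=manip.get_contact_force(); t=manip.get_torque()
        if f[2]<-4-.9: z-=.0006
        if f[2]>5: z+=.0004
        R_=R.from_rotvec(manip.get_ee_rot()).as_matrix()[:,1]; P=manip.get_position()
        print(f"a={a:.2f} q6={manip.get_joint_positions()[5]:.2f} yawerr={(np.arctan2(R_[1],R_[0])-(yaw0-a)+np.pi)%(2*np.pi)-np.pi:.3f} z={z:.4f}/{P[2]:.4f} f={f.round(1)} t={t.round(2)} w={manip.get_width():.4f}")
        if abs(t[2]-tb)>.6: break
    return a,z
E
python3 - <<'E'
from turn import *
P=manip.get_position(); r=R.from_rotvec(manip.get_ee_rot()).as_matrix()
manip.command_gripper(.035,40); print(manip.get_contact_force().round(2))
p=P[:2].copy(); z=.1115
manip.servo_line([*p,z],down(2.42),.05)
manip.command_gripper(0,60); print(manip.get_width(),manip.get_contact_force().round(2),manip.get_torque().round(2))
print(turn(p,2.42,z),manip.get_time())
E
```

```text
[0.72 0.37 0.17]
0.012903304477420583 [ 0.52 -0.93  0.66] [-0.27 -0.05  0.  ]
a=0.25 q6=-1.97 yawerr=0.004 z=0.1115/0.1116 f=[ 0.9 -2.3  0.3] t=[-0.44 -0.17  0.01] w=0.0128
a=0.50 q6=-1.72 yawerr=0.006 z=0.1115/0.1115 f=[ 2.7 -3.1 -0.7] t=[-0.85 -0.47  0.03] w=0.0129
a=0.75 q6=-1.47 yawerr=0.007 z=0.1115/0.1114 f=[ 1.3 -3.4 -1.7] t=[-0.99 -0.47  0.06] w=0.0128
a=1.00 q6=-1.22 yawerr=0.007 z=0.1112/0.1111 f=[ 0.7 -4.5 -0.4] t=[-1.1  -0.31  0.01] w=0.0133
a=1.25 q6=-0.97 yawerr=0.007 z=0.1110/0.1108 f=[ 0.1 -4.9 -1.1] t=[-1.04  0.07  0.07] w=0.0130
a=1.50 q6=-0.72 yawerr=0.007 z=0.1107/0.1106 f=[-0.1 -5.4  0.7] t=[-0.92  0.14  0.06] w=0.0128
a=1.75 q6=-0.47 yawerr=0.007 z=0.1104/0.1103 f=[-0.1 -4.3 -0.6] t=[-0.88  0.15  0.09] w=0.0131
a=2.00 q6=-0.22 yawerr=0.007 z=0.1101/0.1101 f=[-0.8 -4.1 -1.3] t=[-0.78  0.07  0.02] w=0.0128
a=2.25 q6=0.03 yawerr=0.007 z=0.1099/0.1098 f=[ 1.  -3.9 -2.1] t=[-0.7  -0.14  0.03] w=0.0129
a=2.50 q6=0.28 yawerr=0.007 z=0.1096/0.1096 f=[ 0.6 -3.8 -2.5] t=[-0.73 -0.32  0.05] w=0.0133
a=2.75 q6=0.53 yawerr=0.007 z=0.1093/0.1094 f=[-0.6 -4.3  0.4] t=[-0.6   0.07 -0.03] w=0.0132
a=3.00 q6=0.78 yawerr=0.006 z=0.1091/0.1092 f=[-2.7 -4.   3.3] t=[-0.76  0.74 -0.02] w=0.0127
a=3.25 q6=1.03 yawerr=0.005 z=0.1088/0.1089 f=[-3.  -4.1  3.6] t=[-0.8   0.77  0.05] w=0.0131
a=3.50 q6=1.28 yawerr=0.007 z=0.1085/0.1086 f=[-3.3 -3.5  4.6] t=[-0.54  1.03  0.02] w=0.0128
a=3.75 q6=1.53 yawerr=0.008 z=0.1083/0.1083 f=[-4.6 -2.1  3.9] t=[-0.21  1.02  0.04] w=0.0127
a=4.00 q6=1.78 yawerr=0.008 z=0.1080/0.1080 f=[-4.9 -0.3  3.1] t=[0.04 0.96 0.06] w=0.0128
(4.0, 0.10798999999999992) 31.8917
```

```bash
python3 - <<'E'
from turn import *
P=manip.get_position(); p=P[:2]; z=.1078; 
for a in (4.2,4.4,4.6):
    z-=.00024
    manip.set_joints(manip.solve_ik([*p,z],down(2.42-a)))
    f=manip.get_contact_force(); t=manip.get_torque()
    R_=R.from_rotvec(manip.get_ee_rot()).as_matrix()[:,1]
    print(a,manip.get_joint_positions()[5].round(2),"yaw",np.arctan2(R_[1],R_[0]),(2.42-a+np.pi)%(2*np.pi)-np.pi,manip.get_position()[2],f.round(1),t.round(2),manip.get_width())
c=snap("side"); cv2.imwrite("pics/s9.png",cv2.resize(c["image"][190:290,200:320,::-1],None,fx=6,fy=6,interpolation=cv2.INTER_CUBIC)); snap("wrist","w9")
E
```

```text
4.2 1.98 yaw -1.7746371485291617 -1.7800000000000002 0.1078080848773096 [-5.3 -1.5  5.2] [-0.13  0.88  0.03] 0.012792062414499535
4.4 2.18 yaw -1.9751338045064044 -1.9800000000000004 0.10777472176687096 [-4.7 -1.   5.8] [-0.08  0.84  0.01] 0.012839135109066181
4.6 2.38 yaw -2.175189350205836 -2.1799999999999997 0.10775743773586705 [-5.  -1.   8.3] [-0.02  0.96  0.02] 0.013219700018185926
```

View pics/s9.png

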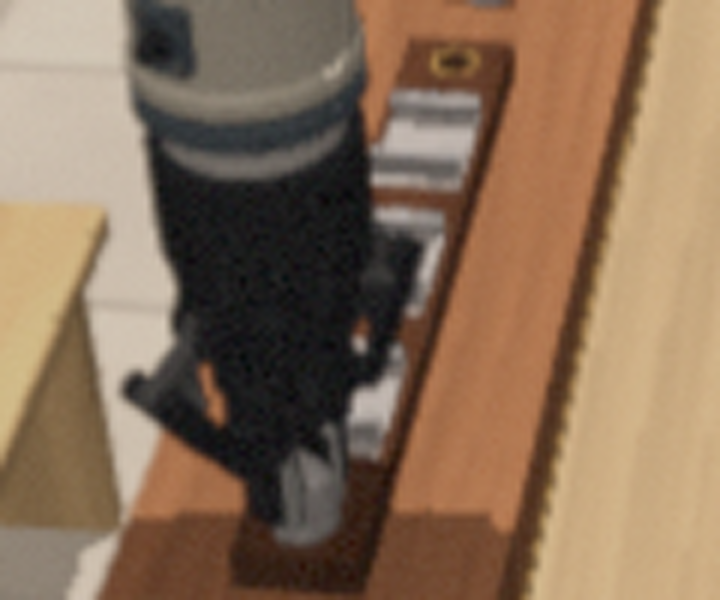

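View pics/w9.png

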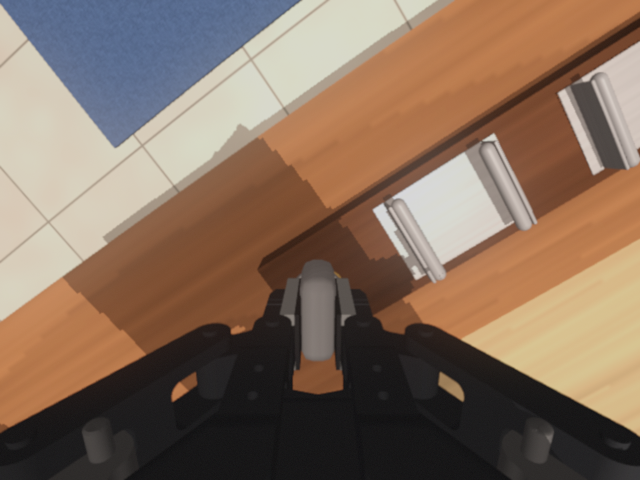

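```bash
python3 - <<'E'
from turn import *
P=manip.get_position(); p=P[:2]
manip.command_gripper(.045); print(manip.get_contact_force().round(1),manip.get_time())
manip.servo_line([*p,.16],None,.2)
c=snap("wrist","w10");np.savez("w10.npz",**c)
manip.servo_line([*(p+[-.12,-.1]),.22],None,.3)
c=snap("side"); cv2.imwrite("pics/s10.png",cv2.resize(c["image"][170:290,210:310,::-1],None,fx=6,fy=5,interpolation=cv2.INTER_CUBIC))
E
```

```text
[-0.3  0.3 -0.5] 33.325
```

View pics/s10.png

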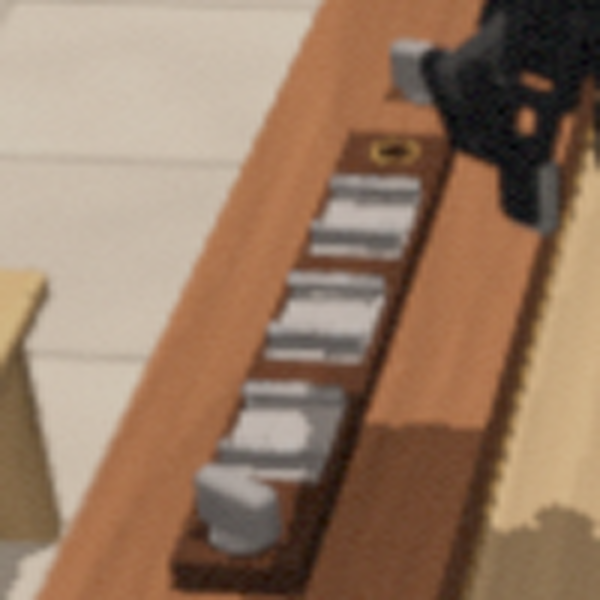

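View pics/w10.png

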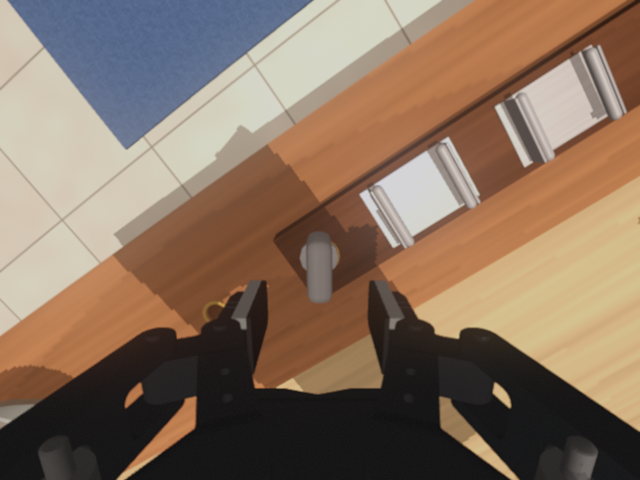

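```bash
python3 - <<'E'
from turn import *
p=np.array([.6285,.1438]); y0=-2.175+np.pi
manip.move_to([*p,.15],down(y0))
manip.servo_line([*p,.1075],down(y0),.1)
manip.command_gripper(0,80); print(manip.get_width(),manip.get_torque().round(2),manip.get_joint_positions()[5])
for i in range(1,13):
    a=i*.15
    manip.set_joints(manip.solve_ik([*p,.1075],down(y0-a)))
    f=manip.get_contact_force(); t=manip.get_torque()
    R_=R.from_rotvec(manip.get_ee_rot()).as_matrix()[:,1]
    print(round(a,2),"yawlag",round(np.arctan2(R_[1],R_[0])-(y0-a),3),manip.get_position()[2].round(4),f.round(1),t.round(2),manip.get_width().round(4),manip.get_tau()[5].round(2))
    if abs(t[2])>.35: break
print(manip.get_time()); snap("wrist","w11")
E
```

```text
0.012493003889986186 [ 0.16  0.02 -0.04] -0.7601396816467365Traceback (most recent call last):
  File "<stdin>", line 11, in <module>
AttributeError: 'float' object has no attribute 'round'
```

```bash
python3 - <<'E'
from turn import *
p=np.array([.6285,.1438]); y0=-2.175+np.pi
for i in range(1,16):
    a=i*.15
    manip.set_joints(manip.solve_ik([*p,.1075],down(y0-a)))
    f=manip.get_contact_force(); t=manip.get_torque()
    R_=R.from_rotvec(manip.get_ee_rot()).as_matrix()[:,1]
    print(round(a,2),"yawlag",round(np.arctan2(R_[1],R_[0])-(y0-a),3),round(manip.get_position()[2],4),f.round(1),t.round(2),round(manip.get_width(),4),round(manip.get_tau()[5],2))
    if abs(t[2])>.35: break
print(manip.get_time()); snap("wrist","w11")
E
```

```text
0.15 yawlag -0.0 0.1084 [-1.3  0.4  5.4] [0.23 0.04 0.09] 0.0126 0.04
0.3 yawlag -0.001 0.1084 [-1.3  0.   5.5] [ 0.29 -0.01  0.04] 0.0124 0.36
0.45 yawlag -0.001 0.1085 [-2.2 -0.4  8.1] [-0.11  0.6  -0.  ] 0.0131 0.25
0.6 yawlag -0.001 0.1084 [-1.1  0.4  7.7] [-0.1   0.43 -0.11] 0.0122 0.24
0.75 yawlag -0.001 0.1084 [-1.8  0.7  6.1] [-0.07  0.34 -0.03] 0.0125 0.25
0.9 yawlag -0.001 0.1084 [-2.4 -0.8  6.9] [-0.01  0.44 -0.03] 0.0127 0.25
1.05 yawlag -0.001 0.1084 [-1.7 -0.2  7.3] [0.08 0.41 0.03] 0.0129 0.3
1.2 yawlag -0.001 0.1085 [-1.6  1.2  7.7] [ 0.41  0.57 -0.06] 0.0125 0.24
1.35 yawlag -0.001 0.1084 [-3.2  0.9  8. ] [ 0.33  0.91 -0.04] 0.0125 0.17
1.5 yawlag -0.001 0.1084 [-4.2  0.3  9.6] [ 0.15  1.06 -0.01] 0.0127 0.25
1.65 yawlag -0.001 0.1084 [-4.3 -0.4  9.7] [-0.03  1.22  0.  ] 0.0127 0.28
1.8 yawlag -0.001 0.1084 [-4.9 -1.8 10. ] [-0.04  1.25  0.06] 0.0124 0.33
1.95 yawlag -0.0 0.1084 [-2.7 -3.2  8.1] [-0.84  0.42  0.01] 0.0123 0.26
2.1 yawlag -0.001 0.1084 [-1.9 -2.1  6.6] [-0.41  0.3  -0.02] 0.0126 0.27
2.25 yawlag -0.001 0.1084 [-0.5 -1.1  5.3] [-0.2   0.14  0.  ] 0.0124 0.27
42.3
```

View pics/w11.png

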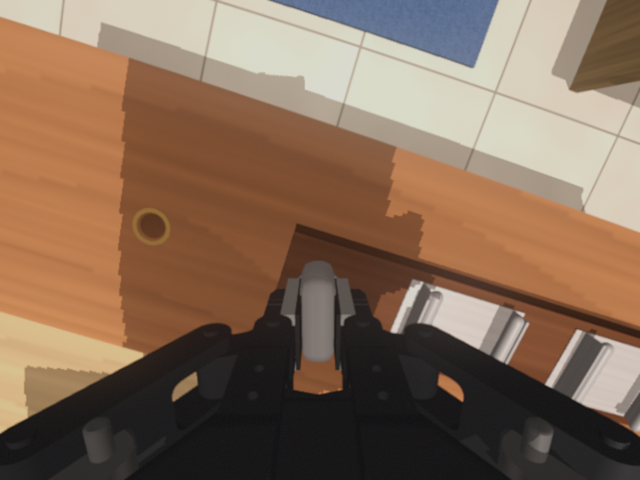

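```bash
python3 - <<'E'
from turn import *
p=np.array([.6285,.1438]); o=manip.get_ee_rot()
manip.command_gripper(.045)
manip.servo_line([*p,.15],None,.2)
snap("wrist","w12")
c=snap("side")
manip.command_gripper(0,20)
z=.146
while z>.128:
    z-=.001; manip.servo_line([*p,z],None,.04); f=manip.get_contact_force()[2]
    print(round(z,4),manip.get_position()[2].round(4),f.round(1))
    if f>2.5: break
manip.servo_line([*p,.17],None,.2); print(manip.get_time())
E
```

```text
0.145 0.1445 0.5
0.144 0.144 0.3
0.143 0.143 0.5
0.142 0.1419 0.2
0.141 0.1409 0.5
0.14 0.1399 0.3
0.139 0.1389 0.1
0.138 0.1379 -0.1
0.137 0.1369 -0.2
0.136 0.1359 0.3
0.135 0.1349 0.1
0.134 0.1341 2.0
0.133 0.1341 8.3
47.3333
```

View pics/w12.png

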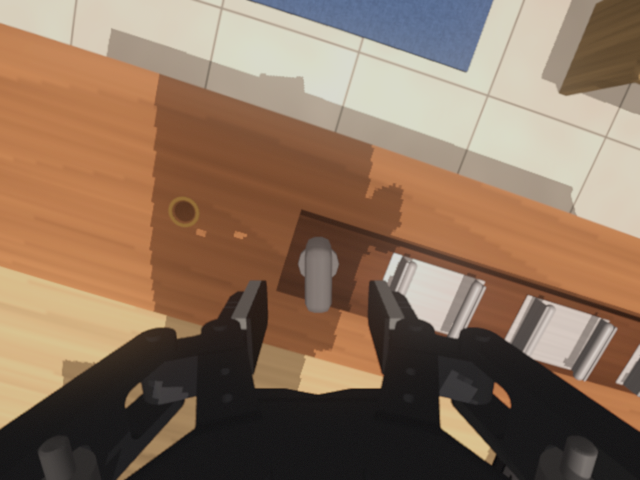

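```bash
python3 - <<'E'
from turn import *
p=np.array([.6285,.1438])
manip.command_gripper(.04,60)
manip.servo_line([*p,.110],None,.15)
manip.command_gripper(0,60); print(manip.get_contact_force().round(1))
for z in (.111,.112):
    manip.servo_line([*p,z],None,.03); print(z,manip.get_position().round(4),manip.get_contact_force().round(1))
manip.servo_line([*p,.110],None,.03);print(manip.get_contact_force().round(1))
manip.command_gripper(.04); manip.servo_line([*p,.17],None,.2)
print(manip.get_time())
E
```

```text
[ 0.3 -0.9  6.3]
0.111 [0.6288 0.1437 0.1115] [ 0.8 -1.3  4.6]
0.112 [0.6283 0.1436 0.1117] [ 0.5 -2.  -1. ]
[-3.9 -3.7 13. ]
50.275
```

```bash
python3 - <<'E'
from turn import *
p=np.array([.6285,.1438])
manip.servo_line([*p,.110],None,.15)
manip.command_gripper(0,60); print(manip.get_position()[2],manip.get_contact_force().round(1))
for z in (.112,.1125,.113,.1135):
    manip.servo_line([*p,z],None,.03); f=manip.get_contact_force(); print(z,manip.get_position().round(4),f.round(1))
    if f[2]<-10: break
manip.command_gripper(.04); manip.servo_line([*p,.17],None,.2)
print(manip.get_time())
E
```

```text
0.11123556437622552 [-0.  -0.9  4.6]
0.112 [0.6286 0.1437 0.1122] [ 0.6 -1.4  0.7]
0.1125 [0.6286 0.1437 0.1124] [ 0.9 -1.8 -0.5]
0.113 [0.6286 0.1437 0.1129] [ 1.  -2.  -1.8]
0.1135 [0.6285 0.1438 0.1135] [ 1.2 -2.4 -2.2]
52.9833
```

```bash
python3 - <<'E'
from turn import *
p=np.array([.6285,.1438])
manip.command_gripper(0,20)
manip.servo_line([*p,.143],None,.2)
z=.143
while z>.131:
    z-=.001; manip.servo_line([*p,z],None,.04); f=manip.get_contact_force()[2]
    if f>1.5: print(round(z,4),manip.get_position()[2].round(4),f.round(1)); break
manip.servo_line([*p,.16],None,.2)
manip.servo_line([.52,.05,.2],None,.3); print(manip.get_time())
c=snap("side"); cv2.imwrite("pics/s13.png",cv2.resize(c["image"][230:310,220:300,::-1],None,fx=7,fy=7,interpolation=cv2.INTER_CUBIC))
q=[[.6306,.1438,z] for z in (.078,.082,.112,.116)]; print((proj(c,q)-[220,230])*7)
E
```

```text
0.133 0.1341 9.0
57.1667
[[206.3300896  319.22353031]
 [205.17095922 310.00236621]
 [196.32408563 239.4321942 ]
 [195.12372064 229.83089038]]
```

View pics/s13.png

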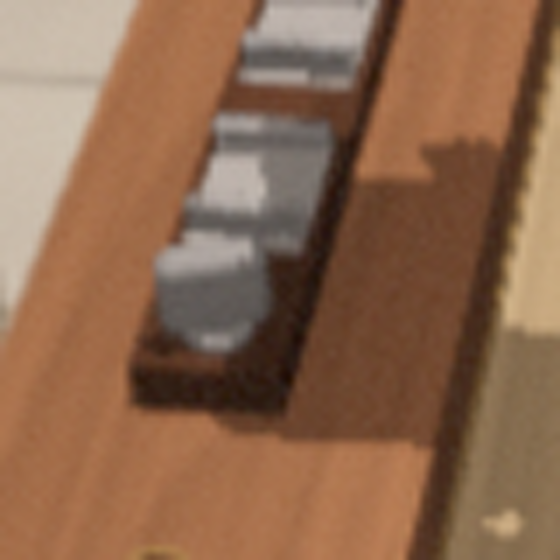

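```bash
python3 - <<'E'
from top import *
manip.command_gripper(.05,40)
p=[.6184,-.2664]; o=down(1.316); manip.move_to([*p,.19],o)
c=snap("wrist","w14"); np.savez("w14.npz",**c)
print(manip.get_time(),manip.get_joint_positions().round(2),manip.get_position(),proj(c,[[*p,.094],[*p,.064]]).round(1))
cv2.imwrite("pics/w14c.png",cv2.resize(c["image"][180:320,240:400,::-1],None,fx=4,fy=4,interpolation=cv2.INTER_CUBIC))
c=snap("top"); save_crop(c,"t14",130,130,530,330,2)
E
```

```text
60.4167 [-0.42  0.56  1.56  0.    1.02 -1.74] [ 0.61843077 -0.26612108  0.19004014] [[317.7 246.8]
 [317.7 235.2]]
```

View pics/w14.png

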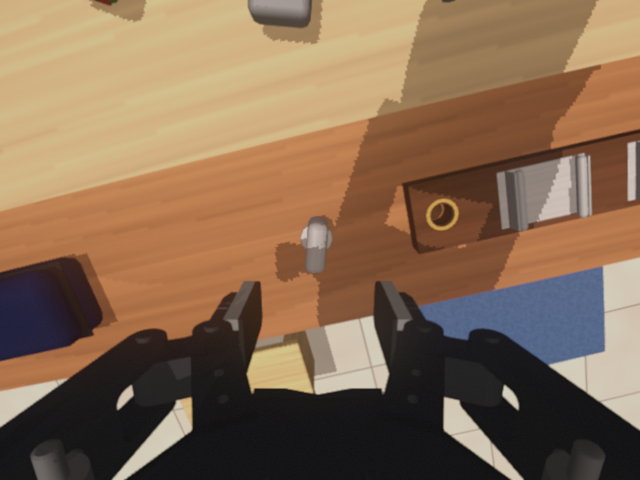

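View pics/w14c.png

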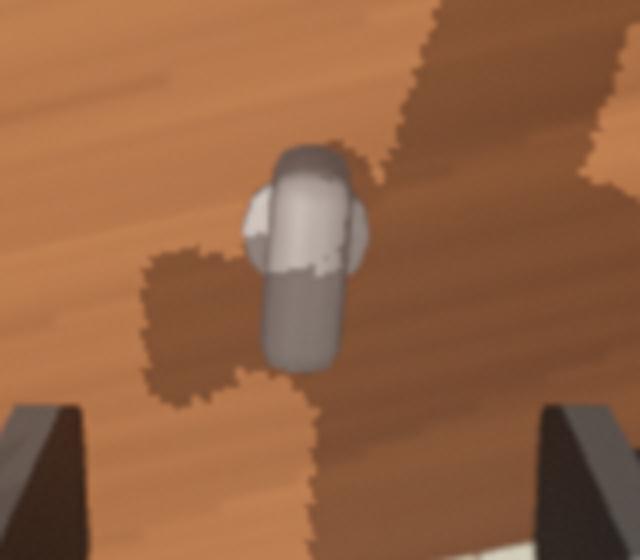

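View pics/t14.png

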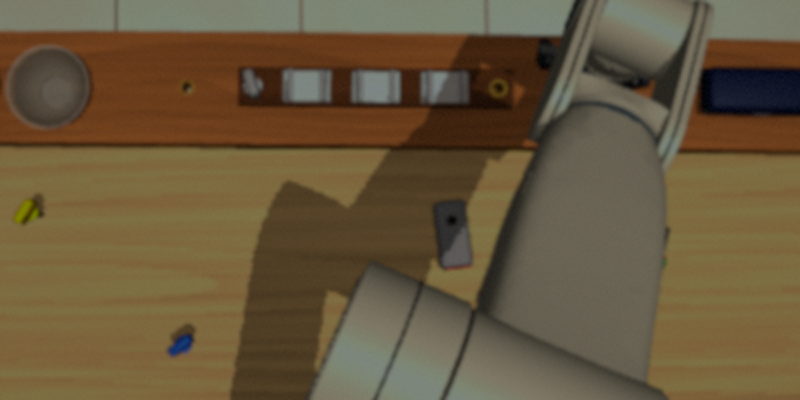

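```bash
python3 - <<'E'
from top import *
p=np.array([.6184,-.2664]); o=down(1.27)
manip.servo_line([*p,.10],o,.15)
manip.servo_line([*p,.089],o,.05); print(manip.get_position(),manip.get_contact_force())
manip.command_gripper(.0,40); print(manip.get_width(),manip.get_contact_force()); Tg=manip.get_position()
manip.servo_line([*p,.19],o,.12); T6=manip.get_position(); print(T6,manip.get_width(),manip.get_time())
c=snap("wrist","w15"); np.savez("w15.npz",**c)
q,s=rim(c["image"],316,237,14); off=plane(c,q,.06)[0][:2]-T6[:2]; print(q,s,off)
manip.servo_line(T6+[.0022,.09,0],o,.2); T=manip.get_position()
c=snap("wrist","w16"); np.savez("w16.npz",**c)
print(T,"exp",proj(c,[[*(T[:2]+off),.078],[*(T[:2]+off),.06]])-[240,170])
cv2.imwrite("pics/w16c.png",cv2.resize(c["image"][170:310,240:400,::-1],None,fx=4,fy=4,interpolation=cv2.INTER_CUBIC))
E
```

```text
[ 0.61826808 -0.26633658  0.08893032] [ 0.09802757 -0.00317644 -0.66754765]
0.013204711693828622 [0.54173981 0.50368495 1.54684051]
[ 0.6178349 -0.2661644  0.1891186] 0.013192544211173258 62.9833
[316.19290352 237.55767059] (25.626684188842773, 26.6024227142334) [ 0.00205355 -0.00199105]
[ 0.62021568 -0.17632883  0.18901288] exp [[76.21187721 73.97089206]
 [76.29730845 67.30942352]]
```

View pics/w15.png

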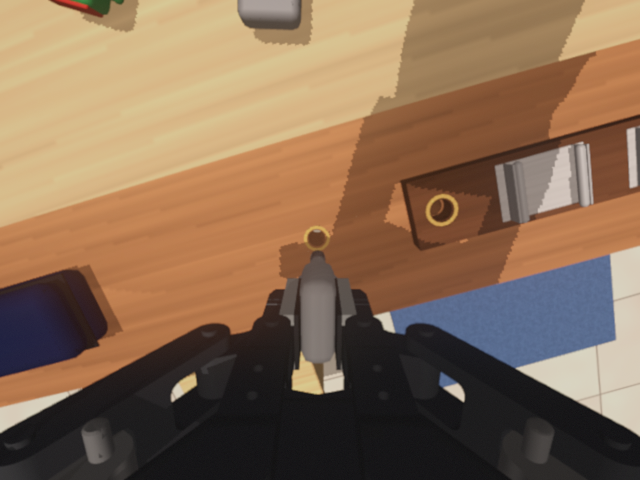

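View pics/w16c.png

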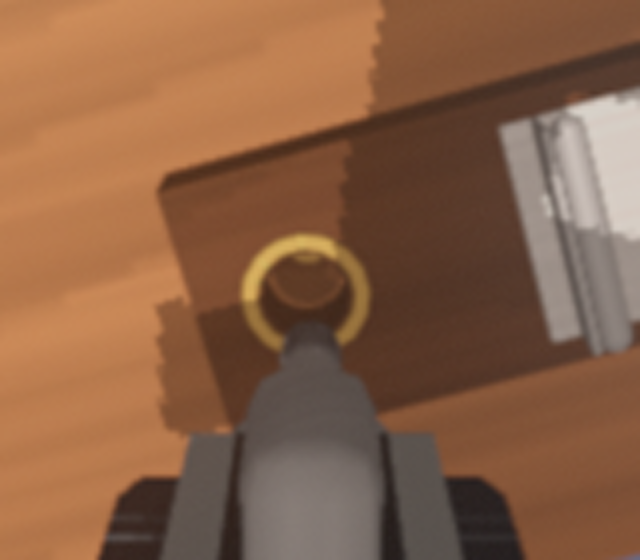

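```bash
python3 - <<'E'
from top import *
o=down(1.27); p=np.array([.6204,-.1763])
manip.servo_line([*p,.13],o,.12)
z=.13
while z>.106:
    z-=.002; manip.servo_line([*p,z],o,.05); f=manip.get_contact_force(); P=manip.get_position()
    print(round(z,3),P.round(4),f.round(1))
    if f[2]>6 or np.hypot(*f[:2])>10: break
manip.command_gripper(.035,40)
manip.servo_line([*p,.16],o,.2)
manip.command_gripper(0,20)
z=.146
manip.servo_line([*p,z],o,.15)
while z>.130:
    z-=.001; manip.servo_line([*p,z],o,.05); f=manip.get_contact_force()[2]
    if f>2: print("probe",round(z,4),manip.get_position()[2].round(4),f.round(1)); break
manip.servo_line([*p,.17],o,.2); c=snap("wrist","w17");print(manip.get_time())
E
```

```text
0.128 [ 0.6207 -0.1764  0.1286] [ 0.3 -0.2 -0.5]
0.126 [ 0.6203 -0.1763  0.126 ] [ 1.2 -0.5 -0.7]
0.124 [ 0.6203 -0.1763  0.1238] [0.3 0.8 0.4]
0.122 [ 0.6203 -0.1763  0.1218] [ 0.7 -0.6 -0.8]
0.12 [ 0.6203 -0.1763  0.1198] [ 0.4 -0.1 -1. ]
0.118 [ 0.6206 -0.1765  0.1181] [-0.5 -1.8  1.1]
0.116 [ 0.6204 -0.1766  0.1161] [-0.4 -2.  -0.4]
0.114 [ 0.6203 -0.1766  0.1135] [ 0.8 -4.1 -4.2]
0.112 [ 0.6198 -0.1759  0.1115] [-1.1 -1.4 -0.2]
0.11 [ 0.62   -0.176   0.1104] [-4.2 -0.7  6.6]
probe 0.137 0.1376 3.5
70.8667
```

View pics/w17.png

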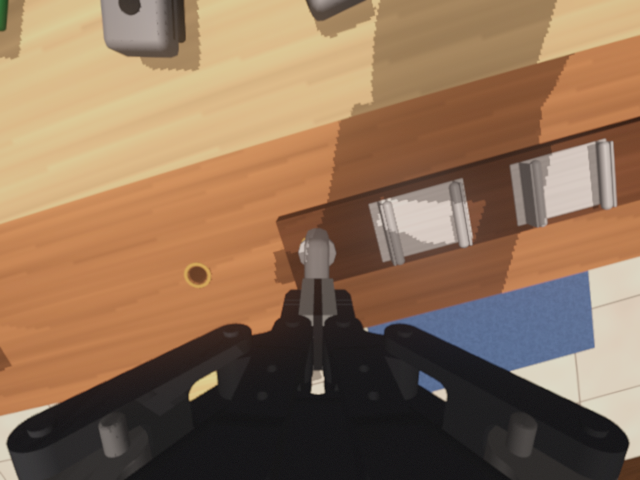

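```bash
python3 - <<'E'
from turn import *
p=np.array([.6204,-.1762]); o=down(1.27)
manip.command_gripper(.035,40)
z=.112
manip.servo_line([*p,z],o,.12)
manip.command_gripper(0,60); print(manip.get_width(),manip.get_contact_force().round(2),manip.get_joint_positions()[5])
print(turn(p,1.27,z,total=4.1,dy=.3),manip.get_time())
manip.command_gripper(.04)
manip.servo_line([*p,.16],None,.2); snap("wrist","w18")
manip.command_gripper(0,20)
z=.142
manip.servo_line([*p,z],None,.15)
while z>.130:
    z-=.001; manip.servo_line([*p,z],None,.05); f=manip.get_contact_force()[2]
    if f>2: print("probe",round(z,4),manip.get_position()[2].round(4),f.round(1)); break
manip.servo_line([*p,.16],None,.2);print(manip.get_time())
E
```

```text
0.012847914673183363 [ 0.54 -0.43  5.39] -1.5651797097368896
a=0.30 q6=-1.26 yawerr=-0.000 z=0.1120/0.1133 f=[-0.2 -2.   4.7] t=[-0.55  0.15  0.01] w=0.0129
a=0.60 q6=-0.96 yawerr=-0.000 z=0.1124/0.1133 f=[-1.2 -3.   5.6] t=[-0.56  0.13  0.04] w=0.0129
a=0.90 q6=-0.67 yawerr=0.004 z=0.1128/0.1133 f=[-1.6 -4.9  5.6] t=[-1.07  0.29  0.07] w=0.0130
a=1.20 q6=-0.37 yawerr=0.005 z=0.1129/0.1131 f=[-3.4 -4.4  7. ] t=[-1.05  0.72  0.02] w=0.0126
a=1.50 q6=-0.07 yawerr=0.005 z=0.1130/0.1131 f=[-4.7 -5.2  7.4] t=[-1.21  1.08 -0.  ] w=0.0131
a=1.80 q6=0.23 yawerr=0.004 z=0.1126/0.1128 f=[-4.3 -5.3  4.9] t=[-0.97  0.96 -0.  ] w=0.0131
a=2.10 q6=0.53 yawerr=0.004 z=0.1127/0.1124 f=[-3.9 -3.6  5.9] t=[-0.67  0.98  0.04] w=0.0129
a=2.40 q6=0.83 yawerr=0.007 z=0.1128/0.1122 f=[-4.7 -2.1  5.5] t=[-0.45  1.14  0.02] w=0.0129
a=2.70 q6=1.13 yawerr=0.008 z=0.1125/0.1120 f=[-5.1 -0.8  2.8] t=[-0.06  1.05  0.05] w=0.0129
a=3.00 q6=1.43 yawerr=0.007 z=0.1121/0.1117 f=[-4.   2.1 -0.1] t=[0.56 0.87 0.09] w=0.0125
a=3.30 q6=1.73 yawerr=0.007 z=0.1118/0.1114 f=[-2.2  4.3 -1.6] t=[1.13 0.36 0.04] w=0.0131
a=3.60 q6=2.03 yawerr=0.005 z=0.1115/0.1113 f=[-0.7  5.5 -3.4] t=[1.21 0.08 0.03] w=0.0132
a=3.90 q6=2.33 yawerr=0.005 z=0.1112/0.1111 f=[ 0.3  4.6 -2.9] t=[ 1.2  -0.18 -0.01] w=0.0129
no ik at 4.199999999999999
(4.199999999999999, 0.11083599999999993) 77.3417
probe 0.134 0.1347 4.2
81.175
```

View pics/w18.png

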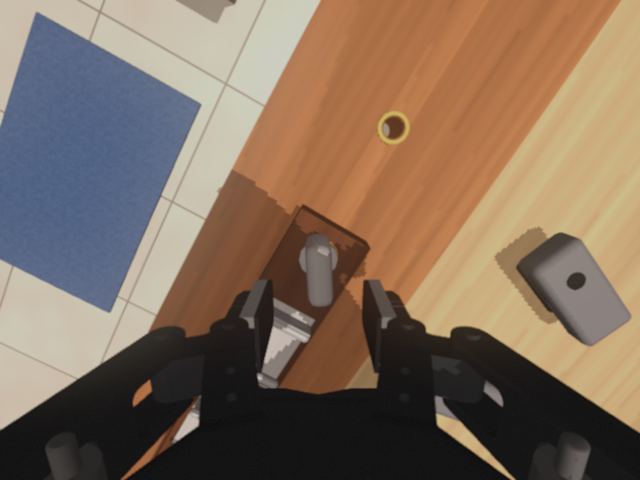

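```bash
python3 - <<'E'
from turn import *
p=np.array([.6204,-.1762]); y0=1.27-3.9+np.pi; o=down(y0)
manip.command_gripper(.035,40)
manip.move_to([*p,.15],o)
z=.110
manip.servo_line([*p,z],o,.12)
manip.command_gripper(0,60)
print(manip.get_width(),manip.get_contact_force().round(2),manip.get_joint_positions()[5])
for i in range(1,6):
    a=.3*i
    manip.set_joints(manip.solve_ik([*p,z],down(y0-a)))
    print(round(a,1),manip.get_position()[2].round(4),manip.get_contact_force().round(1),manip.get_torque().round(2),manip.get_joint_positions()[5].round(2))
manip.command_gripper(.04)
manip.servo_line([*p,.16],None,.2); snap("wrist","w19")
manip.command_gripper(0,20)
z=.138
manip.servo_line([*p,z],None,.15)
while z>.130:
    z-=.001; manip.servo_line([*p,z],None,.05); f=manip.get_contact_force()[2]
    if f>2: print("probe",round(z,4),manip.get_position()[2].round(4),f.round(1)); break
manip.servo_line([*p,.17],None,.2);print(manip.get_time())
E
```

```text
0.012637477723124261 [1.27 1.03 2.5 ] -0.806792685360312
0.3 0.1108 [2.7 1.4 3. ] [ 0.28 -0.71  0.03] -0.51
0.6 0.1106 [5.5 0.2 2. ] [ 0.06 -1.18 -0.03] -0.21
0.9 0.1106 [ 5.8 -0.5  1.6] [-0.1  -1.29  0.07] 0.09
1.2 0.1106 [ 5.5 -1.8  1.8] [-0.4  -1.35  0.02] 0.39
1.5 0.1106 [ 5.4 -3.   2.8] [-0.65 -1.43  0.15] 0.68
probe 0.134 0.1343 2.5
89.9417
```

View pics/w19.png

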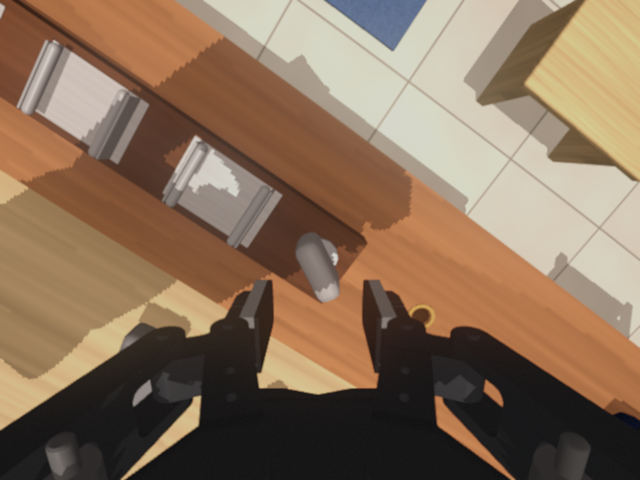

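```bash
python3 - <<'E'
from turn import *
p=np.array([.6285,.1438]); y0=-1.283+np.pi; o=down(y0)
manip.command_gripper(.035,80)
manip.move_to([*p,.16],o)
snap("wrist","w20a")
z=.1105
manip.servo_line([*p,z],o,.15)
manip.command_gripper(0,80)
print(manip.get_width(),manip.get_position().round(4),manip.get_contact_force().round(2),manip.get_joint_positions()[5])
for i in range(1,6):
    a=.3*i
    manip.set_joints(manip.solve_ik([*p,z],down(y0-a)))
    print(round(a,1),manip.get_position()[2].round(4),manip.get_contact_force().round(1),manip.get_torque().round(2),manip.get_joint_positions()[5].round(2),manip.get_width())
snap("wrist","w20b")
manip.command_gripper(.04)
manip.servo_line([*p,.16],None,.2); snap("wrist","w20c"); print(manip.get_time())
x=[cv2.imread(f"pics/w20{k}.png")[180:400,200:440] for k in "abc"]; cv2.imwrite("pics/w20.png",np.hstack(x))
E
```

```text
0.011916714435942652 [0.6295 0.1439 0.1119] [-0.31 -1.25  5.43] -1.652059407060125
0.3 0.1119 [-0.3 -3.6  6.6] [-0.89 -0.03 -0.03] -1.35 0.01260959635752455
0.6 0.1119 [-0.1 -7.4  8.1] [-1.61  0.18 -0.04] -1.05 0.012649416045905852
0.9 0.112 [ -0.6 -10.8  10.4] [-2.33  0.26 -0.01] -0.75 0.012714953113170394
1.2 0.112 [ -0.7 -12.7  10.6] [-2.99  0.35  0.09] -0.45 0.012579748171574982
1.5 0.1119 [-0.8 -5.1  8.1] [-0.85  0.11 -0.07] -0.15 0.012130922289524672
96.0917
```

View pics/w20.png

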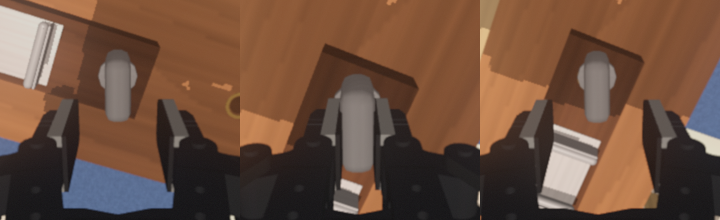

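```bash
python3 - <<'E'
from turn import *
p=np.array([.6287,.1438])
manip.servo_line([*p,.111],None,.15)
manip.command_gripper(0,80); print(manip.get_position().round(4),manip.get_contact_force().round(1))
for z in (.113,.115,.117,.119):
    manip.servo_line([*p,z],None,.06); f=manip.get_contact_force(); print(z,manip.get_position().round(4),f.round(1),round(manip.get_width(),4))
    if f[2]<-10: break
c=snap("side"); cv2.imwrite("pics/s21.png",cv2.resize(c["image"][230:310,220:300,::-1],None,fx=7,fy=7,interpolation=cv2.INTER_CUBIC)); snap("wrist","w21"); print(manip.get_time())
E
```

```text
[0.6292 0.1439 0.1122] [-1.1 -0.5  5.4]
0.113 [0.6287 0.1438 0.1131] [-0.6  0.8 -0.3] 0.0123
0.115 [0.6287 0.1438 0.115 ] [-0.5  0.7 -0.4] 0.012
0.117 [0.6288 0.1438 0.1171] [ 0.1  0.2 -1. ] 0.0121
0.119 [0.6288 0.1438 0.1192] [ 1.6 -1.4 -0.1] 0.0129
98.025
```

View pics/s21.png

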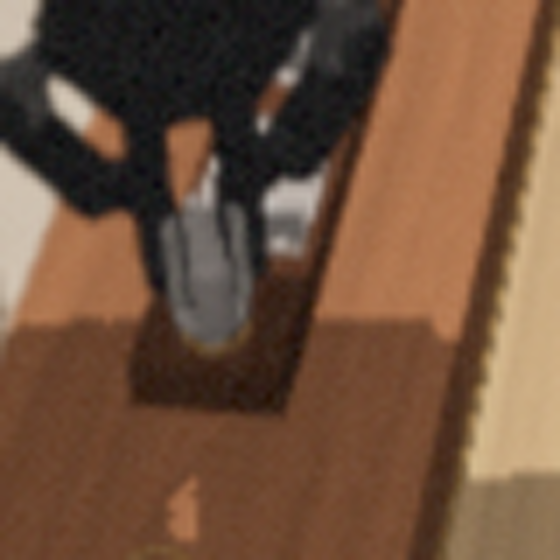

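```bash
python3 - <<'E'
from turn import *
p=np.array([.6285,.1436]); o=down(2.4)
manip.servo_line([*p,.136],None,.1)
manip.set_joints(manip.solve_ik([*p,.136],down(1.4)))
manip.set_joints(manip.solve_ik([*p,.136],o)); print(manip.get_joint_positions()[5],manip.get_contact_force().round(1),manip.get_position())
z=.128
manip.servo_line([*p,z],o,.1)
while z>.109:
    z-=.0015; manip.servo_line([*p,z],o,.05); f=manip.get_contact_force(); P=manip.get_position()
    print(round(z,4),P.round(4),f.round(1))
    if f[2]>6 or np.hypot(*f[:2])>10: break
manip.command_gripper(.035,40)
manip.servo_line([*p,.16],o,.2); snap("wrist","w22")
manip.command_gripper(0,20)
z=.143
manip.servo_line([*p,z],o,.15)
while z>.130:
    z-=.001; manip.servo_line([*p,z],o,.05); f=manip.get_contact_force()[2]
    if f>2: print("probe",round(z,4),manip.get_position()[2].round(4),f.round(1)); break
manip.servo_line([*p,.15],o,.2); print(manip.get_time())
E
```

```text
-2.1918596439937774 [ 0.4  0.1 -0.7] [0.62844863 0.14360308 0.13594726]
0.1265 [0.6285 0.1436 0.1264] [-0.   0.  -0.9]
0.125 [0.6284 0.1436 0.1249] [ 0.1 -0.3 -0.8]
0.1235 [0.6284 0.1436 0.1234] [-1.  -0.3  0.1]
0.122 [0.6284 0.1436 0.1219] [-0.8 -1.1 -0.4]
0.1205 [0.6284 0.1436 0.1204] [ 0.8  0.6 -0.1]
0.119 [0.6286 0.1435 0.1191] [ 0.6 -0.1 -0.3]
0.1175 [0.6292 0.1437 0.1179] [ 1.3 -0.4  1.4]
0.116 [0.6294 0.1438 0.1161] [ 4.1  0.9 -1.2]
0.1145 [0.6294 0.1438 0.1147] [ 5.7  1.1 -1.7]
0.113 [0.6294 0.1438 0.1132] [6.1 2.  0.7]
0.1115 [0.6296 0.1438 0.1122] [4.4 0.2 4.1]
0.11 [0.6296 0.1439 0.1121] [ 1.3 -0.2 15.3]
probe 0.133 0.1341 9.3
107.7583
```

View pics/w22.png

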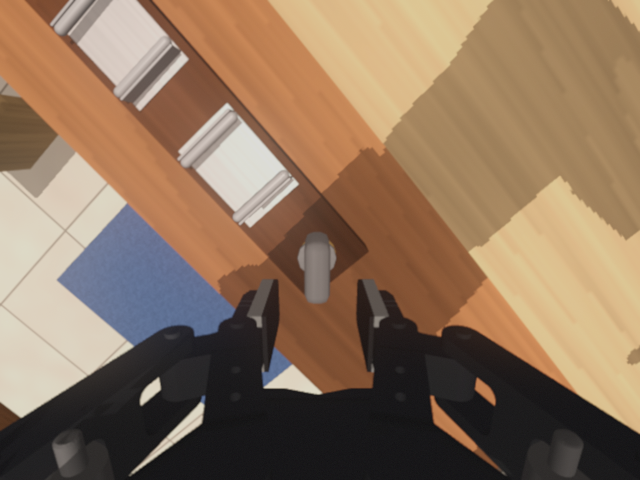

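```bash
python3 - <<'E'
from turn import *
p=np.array([.6293,.1437]); o=down(2.4)
manip.command_gripper(.035,40)
manip.servo_line([*p,.111],o,.15)
manip.command_gripper(0,50); P=manip.get_position(); print(P.round(4),manip.get_contact_force().round(1))
manip.servo_line([*p,.119],o,.06); print(manip.get_contact_force().round(1),manip.get_position().round(4))
z=.119
for i in range(14):
    if i: z=max(z-.0006,.1135)
    manip.servo_line([*p,z],o,.05)
    f=np.mean([manip.get_contact_force() for _ in range(3)],0); P=manip.get_position()
    print(round(z,4),p.round(4),P.round(4),f.round(1))
    if f[2]>5: break
    p=p+np.clip(f[:2]/6000,-.0004,.0004)
print(manip.get_time())
E
```

```text
[0.6301 0.1438 0.1122] [-0.3 -0.9  3.1]
[-0.5 -0.9 -1.9] [0.6293 0.1438 0.1196]
0.119 [0.6293 0.1437] [0.6292 0.1437 0.119 ] [ 0.7 -1.   0.8]
0.1184 [0.6294 0.1435] [0.6297 0.1436 0.1184] [0.6 0.1 0.2]
0.1178 [0.6295 0.1436] [0.6298 0.1436 0.1179] [ 2.  -0.2 -0.3]
0.1172 [0.6298 0.1435] [0.63   0.1436 0.1171] [ 1.1 -0.1  0.2]
0.1166 [0.63   0.1435] [0.63   0.1435 0.1166] [0.6 1.1 0.5]
0.116 [0.6301 0.1437] [0.6301 0.1436 0.116 ] [ 1.  -0.4  1.7]
0.1154 [0.6303 0.1436] [0.6302 0.1436 0.1155] [-0.1  0.4  4.5]
0.1148 [0.6303 0.1437] [0.6302 0.1437 0.1149] [-0.2 -1.1  5.6]
111.2
```

```bash
python3 - <<'E'
from turn import *
p=np.array([.6302,.1437]); o=down(2.4)
manip.command_gripper(.035,50)
manip.servo_line([*p,.155],o,.2)
manip.command_gripper(0,20)
z=.141
manip.servo_line([*p,z],o,.15)
while z>.130:
    z-=.001; manip.servo_line([*p,z],o,.05); f=manip.get_contact_force()[2]
    if f>2: print("probe",round(z,4),manip.get_position()[2].round(4),f.round(1)); break
manip.servo_line([*p,.15],o,.2); print(manip.get_time())
E
```

```text
probe 0.134 0.1345 4.0
114.575
```

```bash
python3 - <<'E'
from turn import *
p=np.array([.6302,.1437]); y0=2.4; z=.1105
manip.command_gripper(.035,60)
manip.servo_line([*p,z],down(y0),.15)
manip.command_gripper(0,60); print(manip.get_width(),manip.get_position().round(4),manip.get_contact_force().round(1))
for i in range(1,5):
    a=.3*i
    manip.set_joints(manip.solve_ik([*p,z],down(y0-a)))
    print(round(a,1),manip.get_position().round(4),manip.get_contact_force().round(1),manip.get_torque().round(2),round(manip.get_width(),4))
manip.command_gripper(.04)
manip.servo_line([*p,.155],None,.2); snap("wrist","w23"); print(manip.get_time())
E
```

```text
0.012779444187514827 [0.631  0.1441 0.1117] [0.1 1.5 3.3]
0.3 [0.6308 0.144  0.1116] [0.1 1.4 5.9] [ 0.34  0.17 -0.03] 0.0129
0.6 [0.631  0.1435 0.1116] [ 0.4 -1.   5.5] [-0.16  0.04 -0.03] 0.0128
0.9 [0.631  0.1432 0.1116] [ 1.2 -2.6  5.6] [-0.54 -0.03  0.08] 0.0125
1.2 [0.6314 0.1435 0.1116] [ 0.9 -1.3  4.8] [-0.16 -0.32 -0.12] 0.013
118.1083
```

View pics/w23.png

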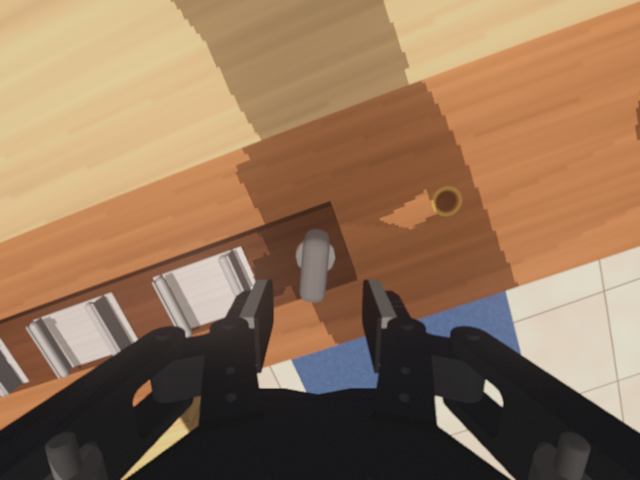

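```bash
python3 - <<'E'
from top import *
c=manip.camera("wrist"); c["cam_to_world"]=np.array(c["mount"]); P=manip.get_position(); r=R.from_rotvec(manip.get_ee_rot()).as_matrix()
im=c["image"]; cv2.imwrite("pics/w24c.png",cv2.resize(im[210:330,250:390,::-1],None,fx=5,fy=5,interpolation=cv2.INTER_CUBIC))
print(P,r.round(3).tolist())
for uv,z in [((316,257),.082),((314.5,262),.112)]:
    o,d=ray(c,[uv]); x=P[2]-z; q=(o+d*((x-o[0])/d[:,0])[:,None])[0]; q2=q+[0,-.0015,.0019]; print(uv,"tool",q.round(4),"corr world",(P+r@q2).round(4))
E
```

```text
[0.62957174 0.14358749 0.15430897] [[-0.001, 0.362, 0.932], [-0.0, 0.932, -0.362], [-1.0, -0.001, -0.001]]
(316, 257) tool [ 0.0723 -0.0011 -0.0007] corr world [0.6297 0.1407 0.082 ]
(314.5, 262) tool [ 0.0423 -0.0018 -0.008 ] corr world [0.6226 0.1427 0.112 ]
```

View pics/w24c.png

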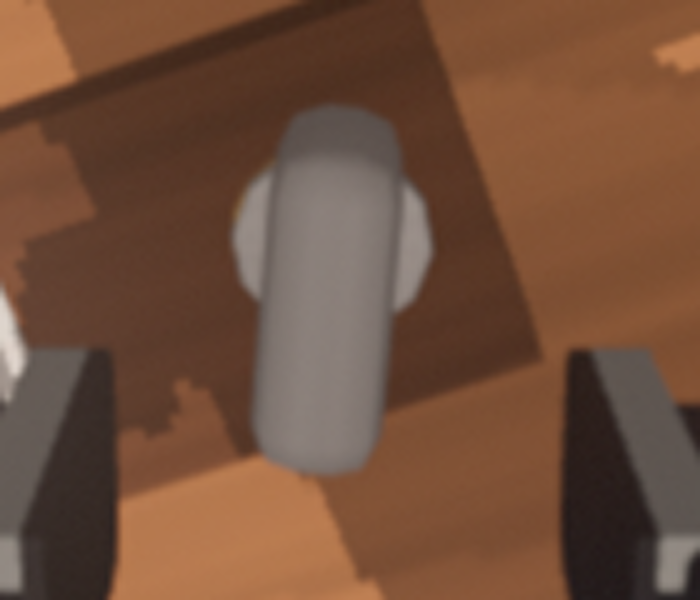

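```bash
python3 - <<'E'
from top import *
x=np.array([.8,0,-.6]);y=np.array([0,1.,0]);z=np.cross(x,y)
for yy in (1,-1):
  for T in ([.47,.144,.2],[.5,.144,.2],[.45,.144,.22]):
    y=np.array([0,float(yy),0]); M=np.c_[x,y,np.cross(x,y)]; print(yy,T,manip.solve_ik(T,R.from_matrix(M).as_rotvec()))
E
```

```text
1 [0.47, 0.144, 0.2] [0.48651663 0.32189542 2.44083038 3.85166677 0.61111041 1.26464467]
1 [0.5, 0.144, 0.2] [0.441553   0.34222475 2.38807787 3.82123135 0.5751299  1.25129549]
1 [0.45, 0.144, 0.22] [0.52139185 0.23895105 2.46541199 3.95814461 0.57848522 1.17478635]
-1 [0.47, 0.144, 0.2] [ 0.48651663  0.32189542  2.44083038  3.85166677  0.61111041 -1.87694799]
-1 [0.5, 0.144, 0.2] [ 0.441553    0.34222475  2.38807787  3.82123135  0.5751299  -1.89029716]
-1 [0.45, 0.144, 0.22] [ 0.52139185  0.23895105  2.46541199  3.95814461  0.57848522 -1.9668063 ]
```

```bash
python3 - <<'E'
from top import *
p=np.array([.629,.142]); o=down(1.135)
manip.servo_line([*p,.111],o,.15)
manip.command_gripper(0,50); P=manip.get_position(); print(P.round(4),manip.get_contact_force().round(1))
manip.servo_line([*p,.195],o,.12); print(manip.get_contact_force().round(1),manip.get_width())
manip.move_to([.6284,.1438,.195],down(2.4)); T=manip.get_position(); print(T)
c=snap("wrist","w25"); np.savez("w25.npz",**c); print(manip.get_time())
cv2.imwrite("pics/w25c.png",cv2.resize(c["image"][170:370,220:420,::-1],None,fx=4,fy=3,interpolation=cv2.INTER_CUBIC))
c=snap("top"); save_crop(c,"t25",130,130,530,330,2)
E
```

```text
[0.63   0.1426 0.1121] [1.  3.2 1.7]
[ 0.6 -0.3  0.1] 0.012970285669578094
[0.62816566 0.14375262 0.194434  ]
121.0083
```

View pics/w25c.png

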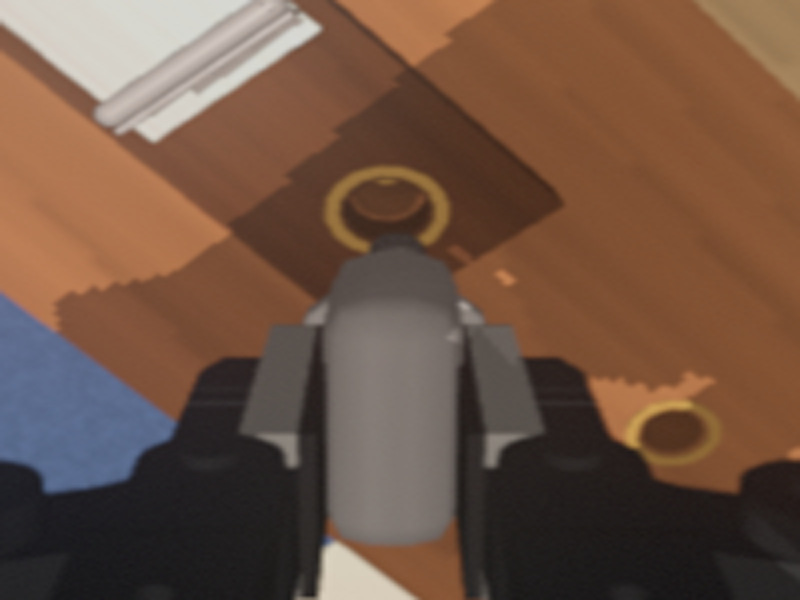

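View pics/w25.png

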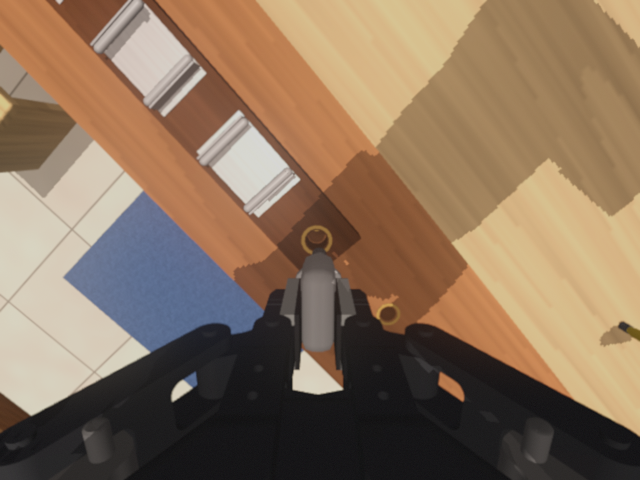

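```bash
python3 - <<'E'
from top import *
for f,T in (("w16",[.62021568,-.17632883,.18901288]),("w25",[.62816566,.14375262,.194434]),("w7",[.6279,.1433,.1887])):
    c=dict(np.load(f+".npz")); im=c["image"]; q,s=rim(im,316.5,242,18)
    Tc=np.array(c["cam_to_world"])@np.linalg.inv(np.array(c["mount"]))
    w=plane(c,q,.078)[0]; print(f,q.round(1),np.round(s,1),"tool",(Tc[:3,:3].T@(w-np.array(T))).round(4), "world off",(w-T)[:2].round(4))
    # in-hand bar outline columns
    g=cv2.cvtColor(im,cv2.COLOR_RGB2GRAY)
    cv2.imwrite(f"pics/{f}_h.png",cv2.resize(im[225:385,240:400,::-1],None,fx=2.4,fy=2.4,interpolation=cv2.INTER_CUBIC))
cv2.imwrite("pics/hand.png",np.hstack([cv2.imread("pics/w16_h.png"),cv2.imread("pics/w25_h.png")]))
E
```

```text
w16 [315.9 243.3] [30.7 32.3] tool [ 0.111  -0.0015  0.002 ] world off [ 0.0015 -0.002 ]
w25 [316.3 239.7] [29.6 31.4] tool [ 0.1164 -0.0025 -0.0005] world off [ 0.0014 -0.002 ]
w7 [316.5 242.6] [30.3 32.1] tool [ 1.107e-01 -2.300e-03  1.000e-04] world off [ 0.0017 -0.0014]
```

View pics/hand.png

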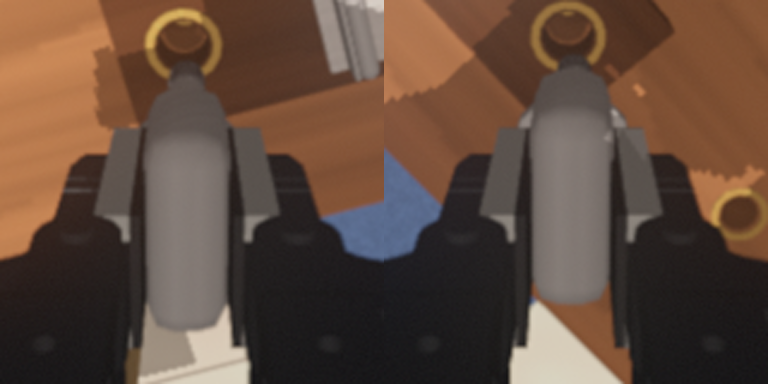

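```bash
cat > ins.py <<'E'
from turn import *
def insert(p,o,z,zmin,fz=5,step=.0012):
    while z>zmin:
        z-=step; manip.servo_line([*p,z],o,.06)
        f=manip.get_contact_force(); P=manip.get_position()
        print(round(z,4),p.round(4),P.round(4),f.round(1))
        if f[2]>fz: break
        if np.hypot(*f[:2])>1.5: p=p+np.clip(f[:2]/8000,-.0005,.0005)
    return p,z
def probe(p,o,z=.143):
    manip.command_gripper(0,20)
    manip.servo_line([*p,z],o,.15)
    while z>.130:
        z-=.001; manip.servo_line([*p,z],o,.05); f=manip.get_contact_force()[2]
        if f>2: print("probe",round(z,4),manip.get_position()[2].round(4),f.round(1)); break
    manip.servo_line([*p,.15],o,.2)
E
python3 - <<'E'
from ins import *
p=np.array([.6289,.1432]); o=down(2.4)
manip.servo_line([*p,.13],o,.15)
p,z=insert(p,o,.126,.1125)
snap("wrist","w26")
manip.command_gripper(.03,50)
manip.servo_line([*p,.155],o,.25)
snap("wrist","w27")
probe(p,o); print(p,manip.get_time())
E
```

```text
0.1248 [0.6289 0.1432] [0.6289 0.1433 0.1252] [-0.4  0.1 -0.6]
0.1236 [0.6289 0.1432] [0.6289 0.1432 0.1238] [-0.2  0.3 -1.3]
0.1224 [0.6289 0.1432] [0.6288 0.1432 0.1223] [-0.5  0.1 -1.1]
0.1212 [0.6289 0.1432] [0.6288 0.1432 0.1211] [ 0.1  0.1 -0.1]
0.12 [0.6289 0.1432] [0.6288 0.1432 0.1199] [ 0.6  0.5 -0.2]
0.1188 [0.6289 0.1432] [0.629  0.1432 0.1189] [ 0.4  1.1 -0.4]
0.1176 [0.6289 0.1432] [0.6294 0.1431 0.118 ] [ 0.7 -1.4  3.3]
0.1164 [0.629 0.143] [0.6297 0.143  0.1166] [ 2.3 -1.6  0.2]
0.1152 [0.6293 0.1428] [0.6303 0.1431 0.1152] [ 5.4  0.2 -1.2]
0.114 [0.6298 0.1429] [0.6305 0.1431 0.1141] [ 4.9  1.4 -1.1]
0.1128 [0.6303 0.143 ] [0.6307 0.1431 0.1129] [5.  0.5 0.7]
0.1116 [0.6308 0.1431] [0.6309 0.1432 0.112 ] [3.7 1.  4.9]
probe 0.134 0.1345 3.4
[0.63123409 0.14322516] 128.525
```

View pics/w27.png

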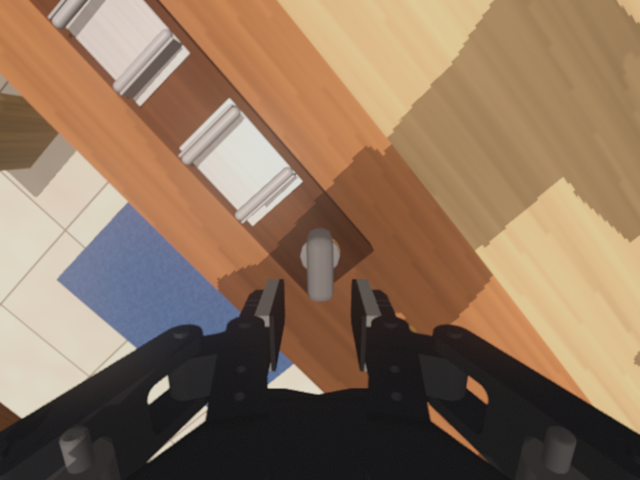

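```bash
python3 - <<'E'
from ins import *
p=np.array([.6202,-.1761]); y0=-.69; o=down(y0)
manip.command_gripper(.04,60)
manip.move_to([*p,.155],o)
snap("wrist","w28a")
manip.servo_line([*p,.111],o,.15)
manip.command_gripper(0,60); print(manip.get_width(),manip.get_position().round(4),manip.get_contact_force().round(1))
for z in (.112,.113,.114,.115):
    manip.servo_line([*p,z],o,.06); f=manip.get_contact_force(); print(z,manip.get_position().round(4),f.round(1))
    if f[2]<-8: break
manip.servo_line([*p,.111],o,.06); 
for a in (.3,.6):
    manip.set_joints(manip.solve_ik([*p,.111],down(y0-a))); print(a,manip.get_contact_force().round(1),manip.get_torque().round(2),manip.get_width())
manip.command_gripper(.04); manip.servo_line([*p,.155],None,.25); snap("wrist","w28b"); print(manip.get_time())
x=[cv2.imread(f"pics/w28{k}.png")[180:400,200:440] for k in "ab"]; cv2.imwrite("pics/w28.png",np.hstack(x))
E
```

```text
0.012843979994786843 [ 0.6218 -0.1765  0.1124] [3.1 0.1 3.3]
0.112 [ 0.6216 -0.1765  0.1129] [ 5.5 -1.8  2.5]
0.113 [ 0.6215 -0.1765  0.1137] [ 5.  -1.2  2. ]
0.114 [ 0.6215 -0.1765  0.1147] [ 4.8 -0.8  1.1]
0.115 [ 0.6214 -0.1766  0.1157] [ 5.  -1.5  1.3]
0.3 [3.6 1.1 7. ] [ 0.27 -0.61 -0.17] 0.01300781320435203
0.6 [ 0.6 -0.3 10.9] [ 0.07 -0.07  0.02] 0.012891357973530684
134.825
```

View pics/w28.png

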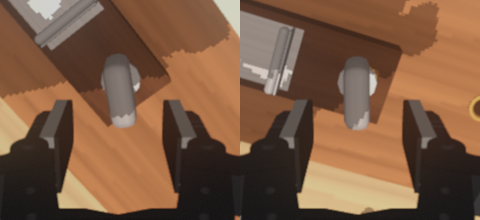

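```bash
python3 - <<'E'
from ins import *
p=np.array([.6305,.1432]); y0=2.4; o=down(y0)
manip.command_gripper(.035,60)
manip.move_to([*p,.15],o)
manip.servo_line([*p,.111],o,.15)
manip.command_gripper(0,60)
for a in (.4,.8,1.2,1.6):
    manip.set_joints(manip.solve_ik([*p,.1105],down(y0-a))); print(a,manip.get_position().round(4),manip.get_contact_force().round(1),manip.get_torque().round(2))
manip.command_gripper(.05); manip.servo_line([*p,.155],None,.25)
manip.move_to([.45,-.03,.33],down(-np.pi/2))
c=snap("wrist","w30"); np.savez("w30.npz",**c); print(manip.get_time())
c=snap("side"); cv2.imwrite("pics/s30.png",cv2.resize(c["image"][160:310,210:330,::-1],None,fx=5,fy=4,interpolation=cv2.INTER_CUBIC))
E
```

```text
0.4 [0.6311 0.1433 0.1121] [-2.3 -0.4  9.3] [-0.16  0.54 -0.01]
0.8 [0.6311 0.1429 0.1121] [-2.6 -1.1  9.2] [-0.52  0.63 -0.04]
1.2 [0.631  0.1432 0.1121] [-2.5 -1.4  9.7] [-0.15  0.6  -0.09]
1.6 [0.6301 0.1432 0.112 ] [-5.1 -1.6 11.4] [0.17 1.18 0.07]
142.95
```

View pics/w30.png

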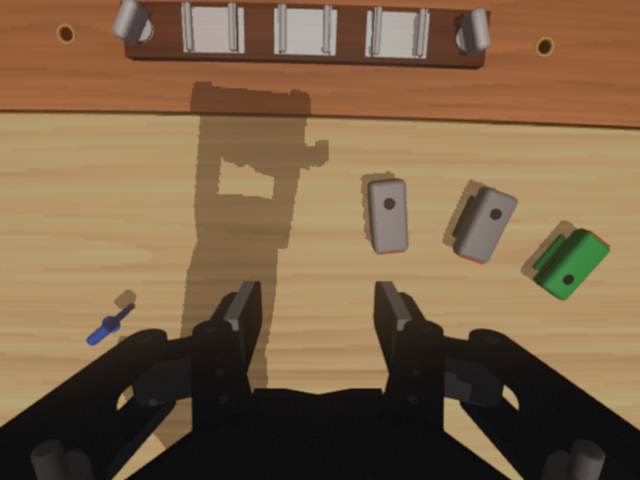

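View pics/s30.png

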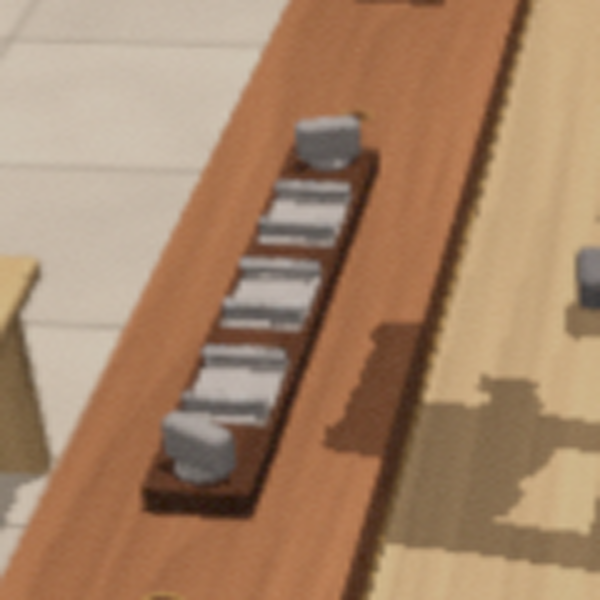

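```bash
python3 - <<'E'
from top import *
c=dict(np.load("w30.npz")); im=c["image"]; hsv=cv2.cvtColor(im,cv2.COLOR_RGB2HSV)
m=((hsv[...,1]<60)&(hsv[...,2]>70)).astype(np.uint8); m[:130]=0; m[310:]=0;m[:,:340]=0
for ce,s,k in comps(m,300):
    k=cv2.morphologyEx(k.astype(np.uint8),cv2.MORPH_CLOSE,np.ones((13,13)))
    cn=max(cv2.findContours(k,cv2.RETR_EXTERNAL,cv2.CHAIN_APPROX_NONE)[0],key=len)
    w=plane(c,cn.reshape(-1,2),.046)[:,:2].astype(np.float32); r=cv2.minAreaRect(w*1000); b=cv2.boxPoints(r)
    e=[(b[1]-b[0]),(b[2]-b[1])]; L=max(e,key=np.linalg.norm); a=np.arctan2(L[1],L[0])
    print(ce.round(1),s[4],"ctr",np.round(r[0],1),"size",np.round(r[1],1),"long axis",a if abs(a)<1.6 else a-np.sign(a)*np.pi)
x=c["image"]; cv2.imwrite("pics/w30c.png",cv2.resize(x[150:320,340:640,::-1],None,fx=2.6,fy=2.6,interpolation=cv2.INTER_CUBIC))
cv2.imwrite("pics/w30d.png",cv2.resize(x[0:75,100:500,::-1],None,fx=2,fy=4,interpolation=cv2.INTER_CUBIC))
E
```

```text
[388.8 216.1] 2259 ctr [ 434.8 -117. ] size [86.1 41.2] long axis 0.11428645
[486.9 225.5] 2198 ctr [ 423.5 -238. ] size [41.8 85.8] long axis -0.3368972
```

View pics/w30c.png

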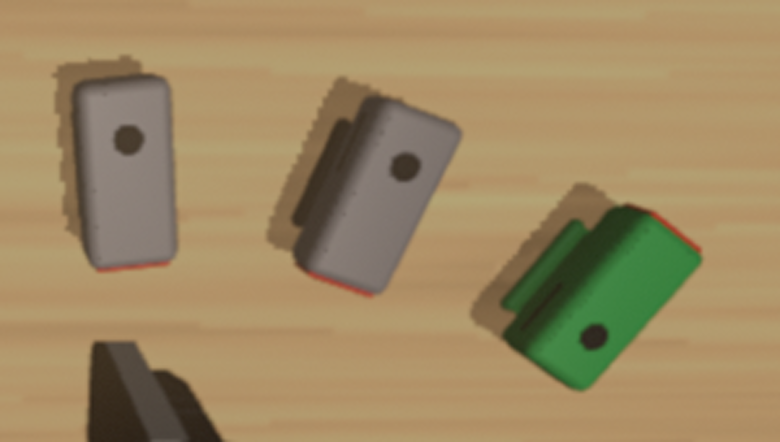

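View pics/w30d.png

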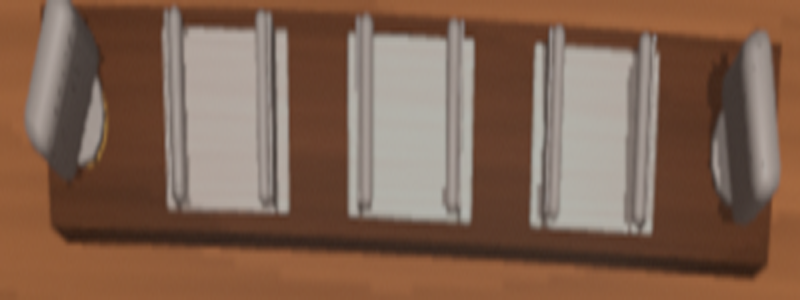

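```bash
cat > light.py <<'E'
from h import *
def pick(p,yaw):
    o=down(yaw); manip.command_gripper(.065,70)
    manip.move_to([*p,.12],o)
    manip.servo_line([*p,.043],o,.15); print("pre",manip.get_contact_force().round(1))
    manip.command_gripper(.02,70); w=manip.get_width(); print("w",round(w,4),manip.get_position().round(4),manip.get_contact_force().round(1))
    z0=manip.get_position()[2]
    manip.servo_line([*p,.18],o,.25); print("lift",manip.get_width(),manip.get_contact_force().round(1))
    return z0
def place(p,yaw,z0):
    o=down(yaw); manip.move_to([*p,.18],o); manip.servo_line([*p,.150],o,.15)
    snap("wrist","pl%d"%int(manip.get_time()))
    z=.140; manip.servo_line([*p,z],o,.1)
    while z>.112:
        z-=.0015; manip.servo_line([*p,z],o,.06); f=manip.get_contact_force(); P=manip.get_position()
        print(round(z,4),P.round(4),f.round(1))
        if f[2]>28 and P[2]<z0+.078+.0015: break
        if f[2]>38: break
    manip.command_gripper(.06); manip.servo_line([*p,.19],o,.25); print("t",manip.get_time())
E
python3 - <<'E'
from light import *
c=dict(np.load("w30.npz"))
w=plane(c,[[213.5,30],[305.2,31.7],[397.5,34.5]],.079); print(w.round(4),"corr",(w+[-.0019,.0015,0]).round(4))
z0=pick(np.array([.4329,-.1155]),-1.457); print(z0,manip.get_time()); snap("wrist","w31")
E
```

```text
[[ 0.6278  0.071   0.079 ]
 [ 0.6258 -0.0187  0.079 ]
 [ 0.6237 -0.1091  0.079 ]] corr [[ 0.6259  0.0725  0.079 ]
 [ 0.6239 -0.0172  0.079 ]
 [ 0.6218 -0.1076  0.079 ]]
pre [0.6 0.4 0.3]
w 0.0424 [ 0.4338 -0.1157  0.0444] [-1.3  0.5  8.5]
lift 0.04284867639620097 [-0.2 -0.4 -1.6]
0.04441222453161279 145.9167
```

View pics/w31.png

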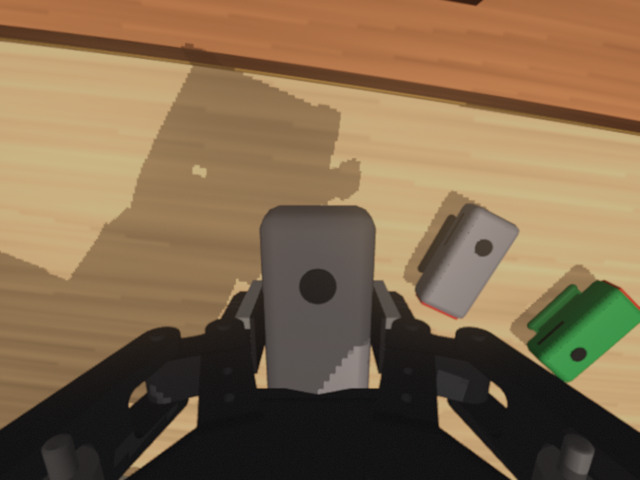

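```bash
python3 - <<'E'
from light import *
place(np.array([.6241,-.0170]),-1.5953,.0444)
snap("wrist","w32")
E
```

```text
0.1385 [ 0.6242 -0.0169  0.1387] [ 0.   0.3 -2.1]
0.137 [ 0.624  -0.0169  0.1369] [ 0.2  0.  -1.4]
0.1355 [ 0.624  -0.017   0.1354] [ 0.4 -0.3 -1.4]
0.134 [ 0.6242 -0.017   0.1341] [-0.1  0.4 -0.2]
0.1325 [ 0.6247 -0.0171  0.1333] [-0.1 -0.2  5.3]
0.131 [ 0.6249 -0.0171  0.1319] [-0.4  0.3  6.4]
0.1295 [ 0.625  -0.0171  0.1303] [0.8 0.3 5.1]
0.128 [ 0.6247 -0.0171  0.1281] [ 2.7 -0.2  0.6]
0.1265 [ 0.624 -0.017  0.126] [ 2.9 -0.9 -2. ]
0.125 [ 0.6234 -0.017   0.1243] [ 2.2 -0.3 -4.7]
0.1235 [ 0.6234 -0.017   0.123 ] [-0.4 -0.5 -4.5]
0.122 [ 0.6239 -0.0169  0.1225] [-3.1 -0.8  4.3]
0.1205 [ 0.6239 -0.0169  0.1224] [-8.2  0.4 16.8]
0.119 [ 0.624  -0.0169  0.1224] [-12.8   0.5  28.6]
t 151.725
```

View pics/w32.png

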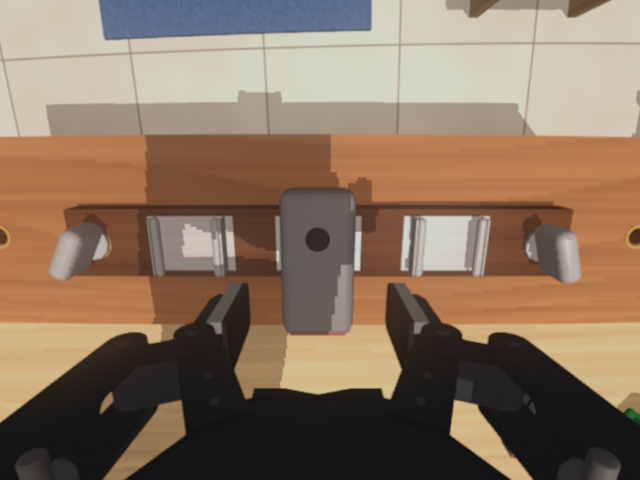

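```bash
python3 - <<'E'
from light import *
p=[.4216,-.2365]; manip.command_gripper(.065,70)
manip.move_to([*p,.2],down(-1.908)); c=snap("wrist","w33"); np.savez("w33.npz",**c); print(manip.get_position(),manip.get_time())
E
```

```text
[ 0.42268975 -0.2361729   0.20009076] 153.2
```

View pics/w33.png

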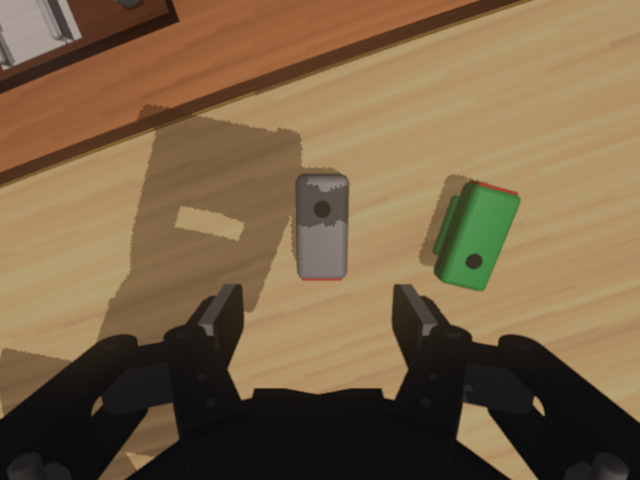

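```bash
python3 - <<'E'
from light import *
c=dict(np.load("w33.npz")); print("exp",proj(c,[[.4216,-.2365,.046]]))
z0=pick(np.array([.4216,-.2365]),-1.908); snap("wrist","w34")
if manip.get_width()>.038: place(np.array([.6219,-.1072]),-1.5953,z0)
snap("wrist","w35")
E
```

```text
exp [[317.52156047 231.56744402]]
pre [0.3 0.1 0.2]
w 0.0425 [ 0.4226 -0.2371  0.0446] [-0.7 -0.1  8.5]
lift 0.04289185113440332 [-0.4  1.1 -2.3]
0.1385 [ 0.622  -0.1071  0.1388] [-0.7  0.1 -1.4]
0.137 [ 0.6219 -0.1071  0.137 ] [ 0.5  0.6 -1.3]
0.1355 [ 0.6218 -0.1072  0.1354] [ 0.4 -0.4 -1.2]
0.134 [ 0.622  -0.1073  0.134 ] [ 0.7 -0.2 -1.2]
0.1325 [ 0.6223 -0.1073  0.1332] [-0.1 -0.9  5.4]
0.131 [ 0.6226 -0.1074  0.1319] [-0.9  0.8  5.7]
0.1295 [ 0.6226 -0.1073  0.1302] [0.9 0.  4.9]
0.128 [ 0.6223 -0.1072  0.1279] [ 2.5 -0.4  0.7]
0.1265 [ 0.6216 -0.1071  0.1259] [ 3.1  0.7 -2.7]
0.125 [ 0.6211 -0.1071  0.1242] [ 0.9 -0.3 -5.1]
0.1235 [ 0.6214 -0.1071  0.1232] [-0.7 -0.7 -3.4]
0.122 [ 0.6217 -0.1072  0.1227] [-4.1  0.3  5.2]
0.1205 [ 0.6218 -0.1072  0.1226] [-9.   0.7 18. ]
0.119 [ 0.6218 -0.1072  0.1226] [-13.3   1.8  30. ]
t 161.4083
```

View pics/w35.png

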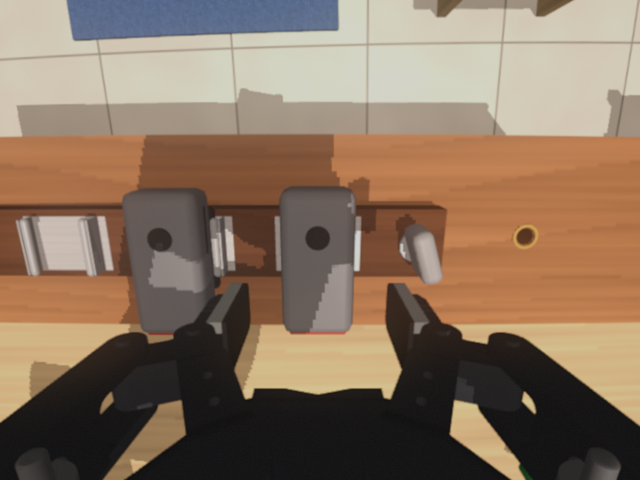

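```bash
python3 - <<'E'
from top import *
manip.move_to([.42,.0,.36],down(-np.pi/2))
c=snap("wrist","w36"); print(manip.get_time())
c=snap("side"); cv2.imwrite("pics/s36.png",cv2.resize(c["image"][110:410,180:380,::-1],None,fx=3,fy=2,interpolation=cv2.INTER_CUBIC))
c=snap("top"); save_crop(c,"t36",80,130,540,330,1.7)
E
```

```text
162.6083
```

View pics/s36.png

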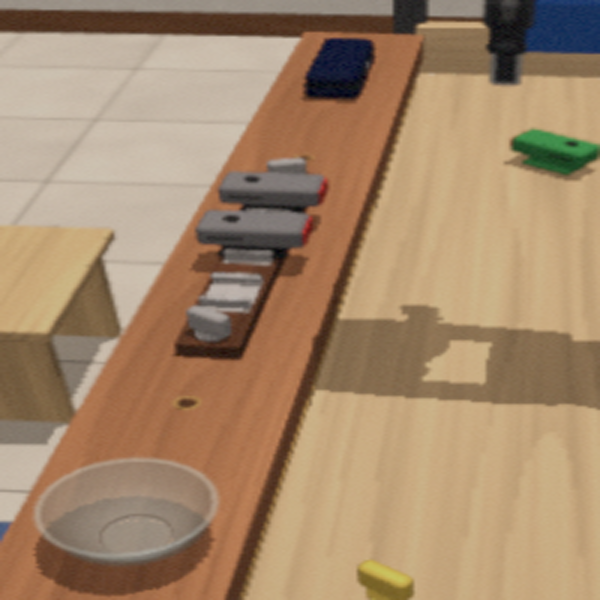

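View pics/t36.png

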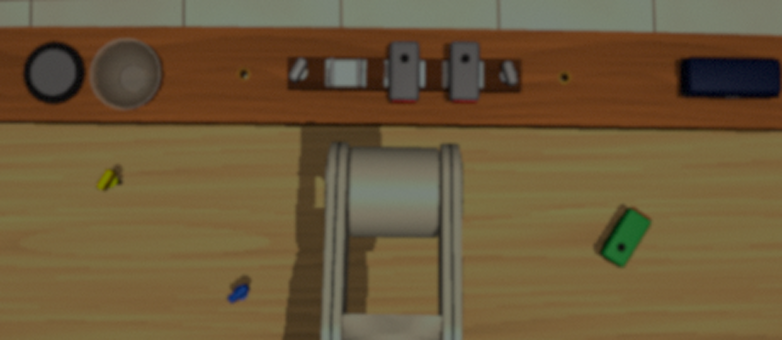

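```bash
python3 - <<'E'
from ins import *
manip.command_gripper(0,20)
for n,p,y in (("R",[.6206,-.1763],-1.5),("L",[.6300,.1435],-1.5)):
    o=down(y); manip.move_to([*p,.16],o); z=.140; manip.servo_line([*p,z],o,.15)
    while z>.131:
        z-=.001; manip.servo_line([*p,z],o,.05); f=manip.get_contact_force()[2]
        if f>2: print(n,round(z,4),manip.get_position()[2].round(4),f.round(1)); break
    manip.servo_line([*p,.17],o,.25); print(manip.get_time())
E
```

```text
R 0.133 0.1341 7.9
166.9
L 0.133 0.1341 8.1
170.45
```

Both heads are at the same seated height, a bar top of 112 mm. Backing off and handing in.

```bash
python3 - <<'E'
from h import *
manip.move_to([.42,.0,.36],down(-np.pi/2)); print(manip.get_time()); manip.sign_off()
E
```

```text
171.6583
the job is handed in; nothing more can be done
```

The job is handed in at 171.7 s, but I could not confirm that the left screw is tight in its thread. The rail is on the ledge, both screws are in its end holes and turned clockwise, and the two grey lights are pressed into clips.

**Rail:** I laid it over the two empty holes, then shifted it 1.6 mm after a look. The rail and ledge holes then lined up to about 1 mm in the wrist pictures.

**Right screw:** A touch test found its head about 4 mm above the rail before turning. After about 5 rad clockwise it was down on the rail, and the last part of the turn felt like the stop.

**Left screw:** I did not test its height before the first turn, so I never saw the thread draw it down.
- It turned freely past the expected stop, and I could lift it out. I reinserted it twice, and both times it dropped to the fully seated height when let go.
- The right screw also lifted about 3 mm and turned on after it was seated, so neither observation settles it. I took the left thread to be fully turned in, but that is an inference.

**Lights:** The clips are in use as follows: one light in the middle clip, one in clip_1, clip_3 empty. Both showed the rise in force (about 6 N), the drop about 6 mm above the rail, and then firm resting contact.

**Last checks:** Touch tests put both screw heads at the same seated height, with the thumb bars' tops at 112 mm. The bowl, the sunglasses case and the green, blue and yellow look-alikes were not touched and appear unmoved in the final pictures.

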